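Fill the wall-lamp kit tray and peel off a sticky cover for it

TASK

Finish making up this wall-lamp kit: lay the loose brass hex nipple in the empty place of the parts tray, its hex between the two low ribs and its long thin end pointing the same way as the nipple already there, and let it go. Then peel the top cover off the sticky nested stack: take it by the upright lug at its corner and lift that corner first, so that the opposite corner comes away last and the covers below stay where they are. Finish holding that cover level, square with the tray and centred over it, a hand's breadth above the rim, so that I can check the parts before it is closed: do not put it down or let go, and leave everything else on the counter where it is.

Things in the scene. Friction and masses are not known exactly. Their poses are not given: they have to be found in the camera images.
- nipple_hex (a point): Centre of the hex of the loose brass nipple, on its axis, 11 mm above what it lies on (it lies on a hex flat, axis level). x runs along the nipple to the long thin end, z is up. Hex 22 mm across flats, 14 mm long (x -7 to 7); thick threaded end diameter 20 mm (x -21 to -7); thin threaded end diameter 12 mm (x 7 to 41). 90 g, centre of mass at x = 2 mm.
- nipple_grip (a point): The point to grip the loose nipple: on the axis of its thin end, 26 mm from the hex centre, diameter 12 mm here. Axes as nipple_hex.
- nipple_laid_hex (a point): Centre of the hex of the second, identical nipple that already lies in the tray's other place, pointing the right way (its x axis along the tray's x). It stays there.
- tray: Fixed slate-dark square open parts tray, 150 x 150 mm, 40 mm high, walls 5 mm, inner floor 4 mm up. Origin: centre of its underside. Two places side by side, y = +32 mm (empty) and y = -32 mm (taken): each a pair of light grey ribs 10 mm high, 4 mm thick, 16 mm long, centred at x = -25 mm, 32 mm apart inside, for the hex. A laid nipple points along tray +x, its thin end over the bare floor.
- tray_place (a point): Where the centre of the hex of the loose nipple belongs: tray x = -25 mm, y = +32 mm, 11 mm above the inner floor (15 mm above the counter). Axes as tray.
- cover_mid (a point): Centre of the stack's top cover, in its rim's top plane. Ivory formed square dish, 150 x 150 mm, 9 mm deep, 90 g; four foot pips at x, y = +-50 mm, undersides 15 mm below this point. x, y along its sides, z up; lug on the (+x, +y) corner. Covers nest 6 mm apart; sprung dimples below cling to each pip until it has risen 4 mm; a level pull takes about 5 N, lifting the lug corner first less.
- cover_lug (a point): Centre of the top cover's hollow upright lug, half-way up: 105 mm from the cover's centre along the diagonal to (+x, +y), 15 mm above the rim top. 10 mm thick along that diagonal, 26 mm wide across it, 30 mm tall (15 mm up and down from here). Pinch it from above across its thickness. The lower covers' lugs nest inside it. Axes as cover_mid.
- cover_far (a point): Underside of the top cover's foot pip nearest the corner opposite the lug (x, y = -50 mm, 15 mm below cover_mid): the last point to come away, about which the cover tilts while it is peeled. Axes as cover_mid.
- stack: The lowest cover of the stack, stuck fast to the counter. Same shape and yaw as the top cover; origin on the counter at the stack's centre, 12 mm below the top cover's foot pips.
- cover_next: The second cover, directly under the top one, clinging to the lowest one about twice as hard. It must stay. Origin: centre of the plane of its foot pips.
- globe: Frosted glass globe, 132 mm across, 143 mm high, standing at the back left. Origin: underside centre. Leave alone.
- screw_jar: Amber glass jar with brass lid, 62 mm across, 78 mm high, at the back. Origin: underside centre. Leave alone.
- driver: Screwdriver with wooden handle, 180 mm long, lying at the right side. Leave alone.
- polish_tin: Flat round copper-coloured tin, 75 mm across, 32 mm high, at the left side. Origin: underside centre. Leave alone.
- lamp_holder: Small brass lamp holder, 40 mm across, 45 mm high, standing at the back. Origin: underside centre. Leave alone.
Not all that is in view belongs to the job. Leave any pink look-alike of the part that bears cover_mid alone. What is shaped like the stack but green is not meant.

How it is judged:
On the way, in this order (a step that is already met when the one before it is completed fails the run):
1. the loose nipple lies in the empty place of the tray, hex between the ribs (its centre within 10 mm of the place), thin end along the tray's +x, let go (horizontal distance between nipple_hex and tray_place below 0.01 m and z of nipple_hex in the frame of tray below 0.019 m and x of nipple_grip in the frame of tray above -0.012 m and y of nipple_grip in the frame of tray between 0.018 and 0.046 m and angle between nipple_hex's own x axis and vertical above 1.35 rad and contact force between the fingers and nipple below 0.05 N), for 0.2 s.
2. the top cover's lug corner is lifted at least 15 mm while the pip of the opposite corner is still within 6 mm of its seat (z of cover_lug in the frame of stack above 0.057 m and z of cover_far in the frame of stack below 0.018 m and horizontal distance between cover_far and cover_next below 0.085 m), for 0.05 s.
At the end, for the whole second after the job is handed in: Nipple in its place (hex centre within 10 mm, thin end along tray +x). Cover held at rest in the gripper, touching nothing else: level within 0.2 rad, square within 0.15 rad, centred within 25 mm, rim 40 to 180 mm above the tray rim. Second cover moved under 10 mm, laid nipple under 15 mm (horizontal distance between nipple_hex and tray_place below 0.01 m and z of nipple_hex in the frame of tray below 0.019 m and x of nipple_grip in the frame of tray above -0.012 m and y of nipple_grip in the frame of tray between 0.018 and 0.046 m and angle between nipple_hex's own x axis and vertical above 1.35 rad and contact force between the fingers and cover above 1 N and contact force between cover and tray below 0.05 N and contact force between cover and nipple below 0.05 N and angle between cover_mid's own z axis and vertical below 0.2 rad and horizontal distance between cover_mid and tray below 0.025 m and z of cover_mid in the frame of tray between 0.08 and 0.22 m and (angle between the x axis of cover_mid and the x axis of tray, either way round below 0.15 rad or angle between the x axis of cover_mid and the y axis of tray, either way round below 0.15 rad) and linear speed of cover below 0.03 m/s and distance of cover_next from where it was at the start of the episode below 0.01 m and distance of nipple_laid_hex from where it was at the start of the episode below 0.015 m); the arm keeps its last pose, push and grip.
It fails at once if the second cover comes away from the stack or is dragged more than 10 mm (distance of cover_next from where it was at the start of the episode above 0.01 m).
It fails at once if the nipple that already lay in the tray is shifted more than 15 mm (distance of nipple_laid_hex from where it was at the start of the episode above 0.015 m).
It fails at once if the globe, screw jar, screwdriver, polish tin or lamp holder is shifted more than 30 mm (distance of any of globe, screw_jar, driver, polish_tin, lamp_holder from where it was at the start of the episode above 0.03 m).
It also fails if it takes over 61 s, if anything falls off the work surface, if the arm or the gripper's body presses on something with over 40 N, if the wrist force passes 120 N, or if a joint passes its speed limit or range.

ROBOT

A 7-joint arm with a two-finger parallel gripper is mounted at the origin on the work surface. World frame = base frame: x ahead of the robot, y to its left, z up, the work surface at z = 0. Lengths are in m, angles in rad, forces in N, time in s.
With the tool pointing down it reaches from about 0.4 to 0.85 m from the base axis. Payload 4.5 kg.
Tool frame: the origin (TCP) lies on the centre line of the jaws, within the pads' length; the fingertips stand 14 mm ahead of it and the grasp point (between the pads) lies 5 mm behind it; z points along the fingers, x is the direction in which the jaws open and shut, and the axes are right-handed (so a half turn about z gives the same grasp; the last joint's range is limited). The gripper opens to 85 mm and grips with 20 to 120 N. Pads are 22 mm wide; open, the fingers measure 114 mm over their backs; the gripper's body (76 mm by 85 mm) begins 54 mm behind the grasp point. The pads swing forward as they close: fully open they stand 13 mm farther back than shut.
Start: joints at [-1.119, 0.689, -0.195, 1.565, 0.157, 0.902, -0.215], TCP at [0.254, 0.571, 0.245] pointing down, gripper open.
Joint ranges: [-3.01, 3.01], [-0.46, 2.08], [-1.47, 1.51], [0.13, 2.56], [-1, 4.14], [0.04, 2.09], [-2.66, 2.66]. Speed limits (rad/s): [2.57, 2.57, 3.14, 3.14, 3.14, 3.14, 3.14].

INTERFACE

Orientations are given as [roll, pitch, yaw] about the fixed x, y, z axes, in that order (R = Rz(yaw) Ry(pitch) Rx(roll)).
In Python, from rig import observe, capture, camera_info, job_done, outline_of, pinpoint gives the robot as it stands.
- The arm moves only by the tool step_arm, never from a script. Its arguments are lists of equal length, an entry for each row: "dp": the shift along the tool's x, y, z in m, a list of three; "roll": the turn about the tool's z in degrees. In form: {"dp": [[dx, dy, dz], ...], "roll": [roll, ...]}. A call has exactly 8 rows; each row shifts and turns the commanded pose from where the row before left it, along the tool's axes as they then stand; what a row does not reach is not made up. A row lasts 1/10 s, in which the tool goes at most 50 mm and 8.59 degrees, less where a joint would pass 70% of its speed; a pose out of reach is approached as far as the arm can. A call is refused whole if a number of a shift passes 0.05 or a number of a turn 8.59, either way. A call with a gripper value outside its range is refused whole. "fingers" is the finger opening in m, from 0 to 0.0854, set as the call begins (left out, the last holds). The fingers move at their own pace and stop on an object; "force" is the grip in N (left out, the last holds). Time passes only in rows, so rows that do not move let the fingers close, or fill a call up. It gives the time, the measured TCP pose, the force and the opening at its end, in the units of the state.
- observe(): the state, without advancing time (a new reading comes with each control period).
- capture(name): name is "scene" or "side" or "wrist"; returns the picture (480x640x3 uint8, red, green, blue); there is no depth.
- camera_info(name): a dict with "fx", "fy", "cx", "cy" (pixels), "rvec" (rotation vector, rad) and "tvec" (3), from world to camera coordinates, as OpenCV has them; the wrist camera has in their place "T_tool_cam" (4x4, takes a point from camera to tool coordinates, whose origin is the TCP and whose axes are the tool frame's). Camera axes: x right, y down, z forward; pixel columns grow to the right and rows downward; lengths in m; the calibration is good to about 2 mm. The wrist camera is an equidistant fisheye: a pixel r from the principal point sees the ray r / f radians off the axis. A picture is of the moment at which its call begins: read the wrist's pose just before it. camera_info takes no time and is no camera call.
- job_done(): hands the job in, once; it reports no verdict.
Trained networks look in the newest picture that a camera, given by its name, has taken for a name from the list of things; names that differ only in an ending like _2 or _b are one class to them, and where a whole thing is asked for, a point or a joint stands for the part that bears it (a point fixed in the world has none). Each returns a list of dicts, best first, with "p" (0 to 1); they miss things now and then, are a little off and sometimes report something else, mostly with a low value. They report only what shows in the picture. A call takes as long as a camera call. They do not tell look-alikes from the thing itself.
- outline_of(camera, query): "mask" (480x640 bool, what is visible of it) and "at" ([row, column] in pixels, amid what is visible of it).
- pinpoint(camera, query): "at" ([row, column] in pixels: a listed point, or the origin of a listed thing).
The state is a dict: "clock": time; "q": joint angles; "qd": joint speeds; "effort": joint torques, N m; "ee_pos": TCP position; "orientation": TCP orientation; "contact_force": force on the tool from outside, world axes, zero at the start; "ft_torque": the same for the moment, N m; "gripper_width": finger opening in m.
Only numpy, scipy, OpenCV 4.12 (cv2) and the standard library are available. Lean on these libraries where they do the work, as an engineer would, in place of code of your own. Each camera call takes 0.05 s, during which the arm holds its last target.

## Working session

There is one attempt and no reset: what is moved stays moved. The work goes in short steps, Python scripts to look and compute and a tool call to move; the robot and the scene stay as the last step left them, time stands still between calls to the robot, and variables do not carry over. Pictures are saved under pics/ and viewed, and the job is handed in when it is done.

Besides the shell and the picture viewer there is one more tool, called as name([rows], argument=value, ...), one row to a line, values as JSON. step_arm: Moves the arm, as the interface text tells. Its arguments: {"type":"object","properties":{"dp":{"type":"array"},"roll":{"type":"array"},"fingers":{"type":"number"},"force":{"type":"number"}},"required":["dp","roll"]}

```bash
mkdir -p pics; ls
python3 - <<'E'
from rig import *
import cv2,numpy as np
s=observe();print(s)
for n in("scene","side","wrist"):
    im=capture(n);cv2.imwrite(f"pics/{n}0.png",im[:,:,::-1]);ci=camera_info(n);print(n,ci)
    np.save(f"pics/{n}0.npy",im)
E
```

```text
pics
{'clock': 0.0, 'q': array([-1.11921217,  0.69001543, -0.19450203,  1.56638098,  0.15729631,
        0.90252785, -0.21509815]), 'qd': array([-0.00072521,  0.00016496,  0.00105872, -0.00169563,  0.00048453,
        0.00200294, -0.0002689 ]), 'effort': array([-8.35108767e-04, -5.39599371e+01, -1.26679011e+00, -1.58539867e+01,
        9.08078277e-03,  9.45729960e-03, -1.58743563e-05]), 'ee_pos': array([0.25337227, 0.57062213, 0.24445427]), 'orientation': array([3.14144458e+00, 1.93464013e-03, 1.15309132e+00]), 'contact_force': array([ 0.17591333, -0.27729502,  0.49128065]), 'ft_torque': array([ 0.02178045, -0.01009728,  0.0014173 ]), 'gripper_width': 0.0854812915285554}
scene {'fx': 602.8569915724581, 'fy': 602.8569915724581, 'cx': 330.1636112470653, 'cy': 235.41422265950135, 'rvec': array([ 0.80301338,  2.43663571, -1.22903097]), 'tvec': array([ 0.43771527, -0.14418387,  1.64629088])}
side {'fx': 452.9408646773841, 'fy': 452.9408646773841, 'cx': 324.9482697987637, 'cy': 237.6394562754437, 'rvec': array([ 2.17530043, -0.54121964,  0.29565228]), 'tvec': array([-0.49511271,  0.22465354,  0.93384618])}
wrist {'fx': 371.64829954431775, 'fy': 371.64829954431775, 'cx': 328.4943207456693, 'cy': 239.475865213587, 'T_tool_cam': array([[ 9.99999376e-01,  6.87229127e-04, -8.80719291e-04,
        -3.38131114e-04],
       [-3.99283030e-04,  9.56186821e-01,  2.92756904e-01,
        -7.40877812e-02],
       [ 1.04332325e-03, -2.92756369e-01,  9.56186498e-01,
        -1.28909681e-01],
       [ 0.00000000e+00,  0.00000000e+00,  0.00000000e+00,
         1.00000000e+00]])}
```

View pics/scene0.png

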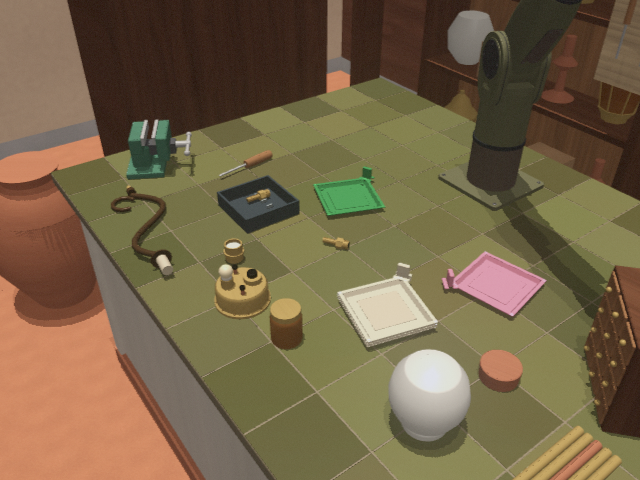

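View pics/side0.png

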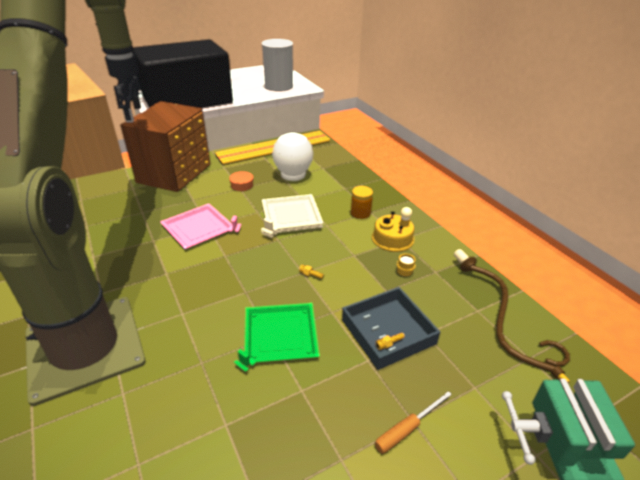

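View pics/wrist0.png

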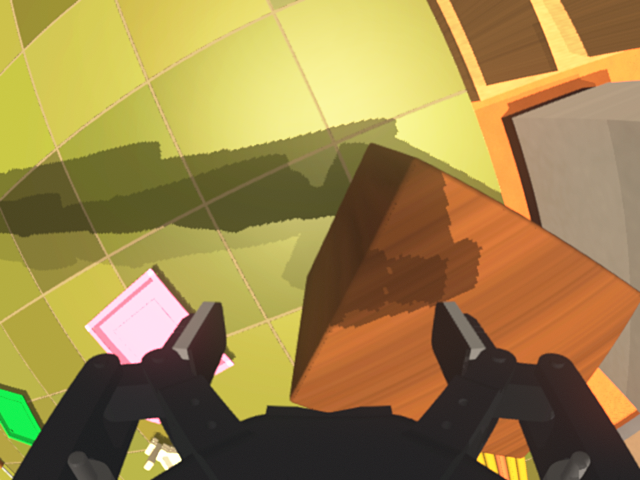

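The scene picture shows the ivory stack at about (388,308) with its lug at (404,270), the loose nipple at (337,243) and the tray at (258,203). The pink cover at (497,284) and the green one at (348,196) are look-alikes. The side picture shows the same layout, and the wrist camera mostly sees the wooden chest. Next I triangulate the points.

```bash
cat > h.py <<'E'
from rig import *
import cv2,numpy as np
from scipy.spatial.transform import Rotation as R
from scipy.optimize import least_squares
def proj(n,P,ci=None):
    ci=ci or camera_info(n)
    K=np.array([[ci['fx'],0,ci['cx']],[0,ci['fy'],ci['cy']],[0,0,1]])
    return cv2.projectPoints(np.atleast_2d(np.asarray(P,float)),ci['rvec'],ci['tvec'],K,None)[0][:,0]  # (u,v)
def ray(n,at,tool=None):
    ci=camera_info(n);v,u=at
    a=np.array([(u-ci['cx'])/ci['fx'],(v-ci['cy'])/ci['fy']])
    if n=='wrist':
        th=np.linalg.norm(a);d=np.r_[a/th*np.sin(th),np.cos(th)] if th>1e-9 else np.array([0,0,1.])
        p,o=tool;Rt=R.from_euler('xyz',o).as_matrix();T=ci['T_tool_cam']
        return p+Rt@T[:3,3],Rt@T[:3,:3]@d
    Rm=cv2.Rodrigues(ci['rvec'])[0]
    d=Rm.T@np.r_[a,1];return -Rm.T@ci['tvec'],d/np.linalg.norm(d)
def atz(r,z): return r[0]+r[1]*(z-r[0][2])/r[1][2]
def tri(rs):
    A=0;b=0
    for o,d in rs:
        d=d/np.linalg.norm(d);M=np.eye(3)-np.outer(d,d);A=A+M;b=b+M@o
    p=np.linalg.solve(A,b)
    return p,[np.linalg.norm(np.cross(d/np.linalg.norm(d),p-o)) for o,d in rs]
E
python3 - <<'E'
from h import *
np.set_printoptions(precision=4,suppress=True)
capture("scene");capture("side")
for q in ["nipple_hex","nipple_grip","nipple_laid_hex","tray","tray_place","cover_mid","cover_lug","cover_far","stack"]:
    L={}
    for c in("scene","side"):
        r=pinpoint(c,q);L[c]=r[:3]
        print(q,c,[(np.round(x['at'],1).tolist(),round(x['p'],2)) for x in r[:4]])
    zs={"nipple_hex":.011,"nipple_grip":.011,"tray":0,"tray_place":.015,"nipple_laid_hex":.015,"cover_mid":.027,"cover_lug":.042,"cover_far":.012,"stack":0}
    for c in L:
        for x in L[c]: print('   ',c,atz(ray(c,x['at']),zs[q]))
print(observe()['clock'])
E
```

```text
nipple_hex scene [([244.0, 339.6], 0.46)]
nipple_hex side [([270.4, 307.3], 0.71), ([174.9, 289.4], 0.34)]
    scene [ 0.5124 -0.0098  0.011 ]
    side [ 0.5085 -0.0099  0.011 ]
    side [0.6686 0.438  0.011 ]
nipple_grip scene [([239.9, 329.1], 0.61)]
nipple_grip side [([273.1, 317.6], 0.43)]
    scene [ 0.5226 -0.0368  0.011 ]
    side [ 0.5265 -0.0303  0.011 ]
nipple_laid_hex scene [([197.1, 261.3], 0.74), ([272.6, 403.3], 0.44), ([258.8, 234.4], 0.23)]
nipple_laid_hex side [([343.2, 384.5], 0.52)]
    scene [ 0.5567 -0.2817  0.015 ]
    scene [0.4665 0.1572 0.015 ]
    scene [ 0.7385 -0.0996  0.015 ]
    side [ 0.5467 -0.289   0.015 ]
tray scene [([209.4, 256.6], 0.66)]
tray side [([331.8, 389.1], 0.64), ([174.5, 288.9], 0.52)]
    scene [ 0.585  -0.2599  0.    ]
    side [ 0.5817 -0.2583  0.    ]
    side [0.6761 0.4589 0.    ]
tray_place scene [([209.2, 272.4], 0.74), ([192.1, 262.1], 0.69)]
tray_place side [([320.7, 371.3], 0.75)]
    scene [ 0.5637 -0.2179  0.015 ]
    scene [ 0.5424 -0.3011  0.015 ]
    side [ 0.5563 -0.2244  0.015 ]
cover_mid scene [([304.9, 383.2], 0.73), 
[... 300 characters left out ...]
0.63)]
cover_lug side [([222.1, 233.6], 0.87), ([222.7, 268.7], 0.63)]
    scene [0.4926 0.1799 0.042 ]
    scene [ 0.5689 -0.2567  0.042 ]
    scene [0.4212 0.2562 0.042 ]
    side [0.4042 0.224  0.042 ]
    side [0.4872 0.1789 0.042 ]
cover_far scene [([286.2, 527.3], 0.94), ([338.2, 370.8], 0.77)]
cover_far side [([204.5, 303.8], 0.81), ([226.1, 172.9], 0.76)]
    scene [0.2807 0.3435 0.012 ]
    scene [0.6472 0.2635 0.012 ]
    side [0.6315 0.2571 0.012 ]
    side [0.2607 0.3224 0.012 ]
stack scene [([200.0, 348.5], 0.64)]
stack side [([338.5, 279.2], 0.75), ([223.7, 291.3], 0.43)]
    scene [ 0.3689 -0.1581  0.    ]
    side [ 0.3633 -0.1653  0.    ]
    side [0.5635 0.2005 0.    ]
1.15
```

Run:
```python
import cv2,numpy as np
s=cv2.imread("pics/scene0.png");d=cv2.imread("pics/side0.png")
def c(im,x,y,w,h,k): return cv2.resize(im[y:y+h,x:x+w],(w*k,h*k),interpolation=cv2.INTER_CUBIC)
a=c(s,210,165,100,75,4);b=c(d,335,280,110,90,4)
e=c(s,330,225,115,125,4);f=c(d,250,185,80,90,4)
def hs(*l):
    H=max(x.shape[0] for x in l);return np.hstack([cv2.copyMakeBorder(x,0,H-x.shape[0],0,4,0) for x in l])
o=hs(a[:,:400],b[:,:396]);cv2.imwrite("pics/crop_tray.png",o)
o=hs(e,f);cv2.imwrite("pics/crop_stack.png",o)
g=hs(c(s,315,230,40,25,9),c(d,290,255,40,30,9));cv2.imwrite("pics/crop_nip.png",g);print(o.shape,g.shape)
```

```text
(500, 788, 3) (270, 728, 3)
```

View pics/crop_tray.png

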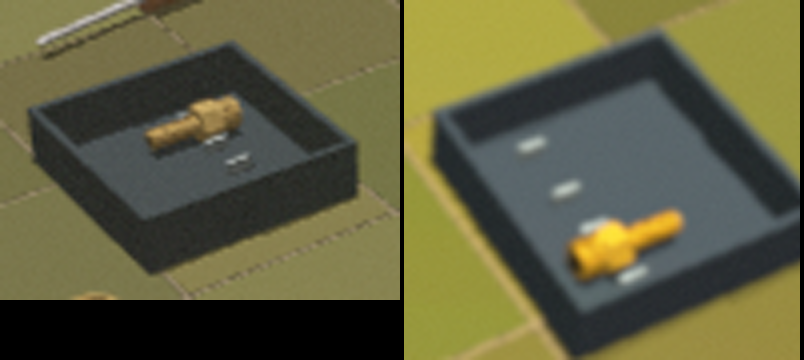

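View pics/crop_stack.png

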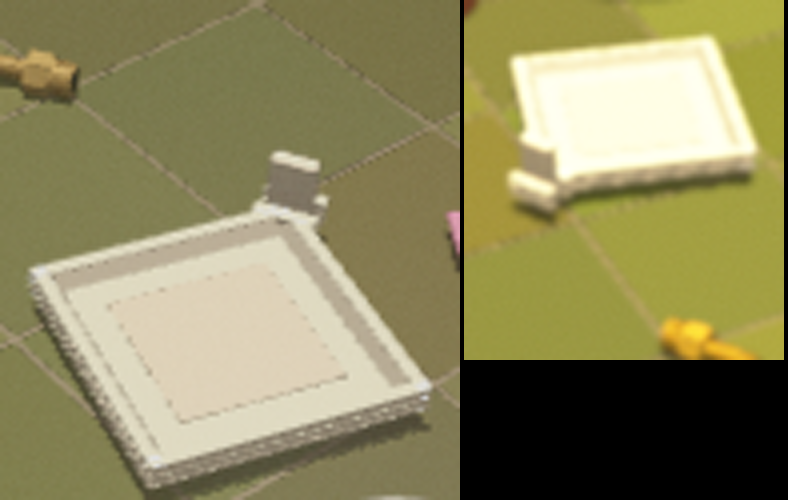

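View pics/crop_nip.png

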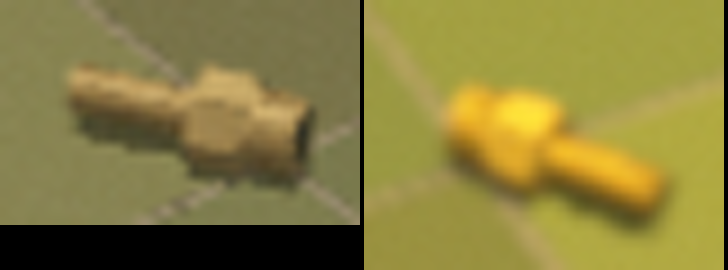

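```bash
cat > fit.py <<'E'
from h import *
np.set_printoptions(precision=4,suppress=True)
def fitsq(sc,sd,z,half,p0):
    def P(p): 
        c,s=np.cos(p[2]),np.sin(p[2])
        k=np.array([[-1,-1],[1,-1],[1,1],[-1,1]])*half
        return np.c_[k@np.array([[c,s],[-s,c]])+p[:2],np.full(4,z)]
    ci={n:camera_info(n) for n in("scene","side")}
    def order(obs,pr): return pr[np.argmin(np.linalg.norm(obs[:,None]-pr[None],axis=2),axis=1)]
    def f(p):
        X=P(p);r=[]
        for n,o in(("scene",sc),("side",sd)):
            o=np.array(o,float);r.append((o-order(o,proj(n,X,ci[n]))).ravel())
        return np.concatenate(r)
    s=least_squares(f,p0,loss='soft_l1');print(s.x,np.degrees(s.x[2]),f(s.x).round(1));return s.x
A=lambda l,ox,oy,k,dx=0:[[ox+(x-dx)/k,oy+y/k] for x,y in l]
fitsq(A([(32,110),(235,42),(357,145),(148,220)],210,165,4),A([(436,113),(655,32),(805,205),(580,305)],335,280,4,404),.04,.075,[.583,-.259,-.15])
fitsq(A([(35,270),(290,210),(430,385),(152,462)],330,225,4),A([(513,60),(712,38),(757,155),(575,178)],250,185,4,464),.027,.075,[.574,.225,3.4])
for n,l in(("scene",A([(70,80),(308,135),(220,110)],315,230,9)),("side",A([(655,195),(455,115),(525,130)],290,255,9,364))):
    for u,v in l: print(n,atz(ray(n,(v,u)),.011))
E
python3 fit.py
```

```text
[ 0.5796 -0.255  -0.0202] -1.1588566275077414 [ 0.5  0.4 -0.1  0.6 -1.   0.9  0.  -0.1  1.7  1.5 -0.6  2.3 -4.8  0.3
  0.2 -1.1]
[0.5759 0.2242 2.8785] 164.92528839923168 [ 1.7  0.9  0.3  2.7 -0.2  0.1  0.6 -1.1  0.3  0.5  0.4  0.4  0.3  1.3
  8.8  0.5]
scene [ 0.5322 -0.0486  0.011 ]
scene [0.4968 0.0063 0.011 ]
scene [ 0.5085 -0.0154  0.011 ]
side [ 0.5307 -0.047   0.011 ]
side [0.497 0.007 0.011]
side [ 0.5114 -0.0074  0.011 ]
```

step_arm([
  [-0.028,0.03,0],
  [-0.028,0.03,0],
  [-0.028,0.03,0],
  [-0.028,0.03,0],
  [-0.028,0.03,0],
  [-0.028,0.03,0],
  [-0.028,0.03,0],
  [-0.028,0.03,0],
], roll=[0,0,0,0,0,0,0,0], fingers=0.04, force=60)

```text
clock: 1.95
ee_pos: [0.3827, 0.2678, 0.2455]
orientation: [3.141, -0.001, 1.153]
contact_force: [1.5, -0.1, 0.1]
gripper_width: 0.04
```

step_arm([
  [-0.028,0.03,0],
  [-0.028,0.03,0],
  [-0.028,0.03,0],
  [-0.028,0.03,0],
  [-0.028,0.03,0],
  [-0.028,0.03,0],
  [-0.028,0.03,0],
  [-0.024,0.027,0],
], roll=[0,0,0,0,0,0,0,0])

```text
clock: 2.75
ee_pos: [0.51, -0.0305, 0.2454]
orientation: [3.141, 0.0, 1.152]
contact_force: [0.8, 0.7, -0.6]
gripper_width: 0.0404
```

step_arm([
  [0,0,0],
  [0,0,0],
  [0,0,0],
  [0,0,0],
  [0,0,0],
  [0,0,0],
  [0,0,0],
  [0,0,0],
], roll=[7,7,7,7,6,0,0,0])

```text
clock: 3.55
ee_pos: [0.5094, -0.028, 0.2453]
orientation: [-3.141, -0.0, 0.561]
contact_force: [0.1, 0.1, -0.4]
gripper_width: 0.0399
```

```bash
cat > look.py <<'E'
from h import *
import sys
np.set_printoptions(precision=4,suppress=True)
def look(name,qs):
    s=observe();tool=(s['ee_pos'],s['orientation'])
    im=capture("wrist");cv2.imwrite(f"pics/{name}.png",im[:,:,::-1])
    print(s['clock'],s['ee_pos'],s['orientation'],s['gripper_width'])
    for q,z in qs:
        for x in pinpoint("wrist",q)[:3]:
            print(q,np.round(x['at'],1),round(x['p'],2),atz(ray("wrist",x['at'],tool),z)[:2])
    np.save(f"pics/{name}_tool.npy",np.r_[tool[0],tool[1]])
E
python3 -c "
from look import *
look('w1',[('nipple_hex',.011),('nipple_grip',.011),('tray',0),('tray_place',.015),('nipple_laid_hex',.015)])"
```

```text
3.55 [ 0.5094 -0.028   0.2453] [-3.1415 -0.0002  0.5614] 0.039948388933565115
nipple_hex [189.5 342.9] 0.84 [ 0.5137 -0.0085]
nipple_grip [216.8 339.6] 0.82 [ 0.526  -0.0337]
tray [380.2 283.6] 0.79 [ 0.5823 -0.251 ]
tray_place [365.2 277.6] 0.96 [ 0.5606 -0.2232]
```

View pics/w1.png

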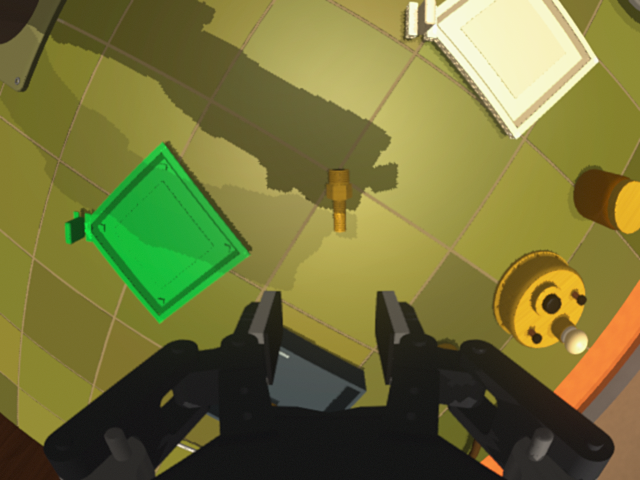

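The wrist view shows the nipple running from its thick end at (337,169) to its thin end at (340,232), with the tray partly hidden behind the fingers. I'll take the axis from those two ends.

Run:
```python
from h import *
t=np.load('pics/w1_tool.npy');tool=(t[:3],t[3:])
im=cv2.imread('pics/w1.png');cv2.imwrite('pics/w1c.png',cv2.resize(im[155:245,310:370],None,fx=6,fy=6,interpolation=cv2.INTER_CUBIC))
r=outline_of("wrist","nipple_hex")
for x in r[:2]:
    m=x['mask'];v,u=np.nonzero(m);print(x['p'],u.min(),u.max(),v.min(),v.max())
    P=np.array([atz(ray("wrist",(b,a),tool),.011)[:2] for a,b in zip(u,v)])
    c=P.mean(0);w=np.linalg.svd(P-c,full_matrices=False)[2][0]
    if w[1]>0:w=-w
    s=(P-c)@w;print(c,w,np.degrees(np.arctan2(w[1],w[0])),c+w*s.min(),c+w*s.max(),np.ptp(s))
```

```text
0.72 327 351 170 231
[ 0.51420202 -0.01611488] [ 0.55235745 -0.83360737] -56.47110517176802 [0.49970605 0.00576215] [ 0.53410989 -0.04615946] 0.06228545763345539
```

View pics/w1c.png

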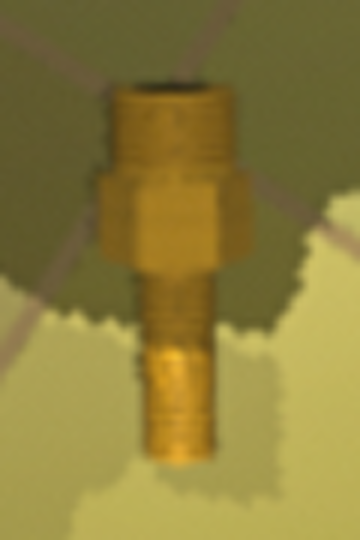

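The fitted length of 62.3 mm agrees with the given 62 mm. The grip point is (0.526,-0.033) and the axis angle is -56.5°. Descending.

step_arm([
  [0.0106,0.0135,0],
  [0,0,0.04],
  [0,0,0.04],
  [0,0,0.04],
  [0,0,0.04],
  [0,0,0.035],
  [0,0,0.015],
  [0,0,0],
], roll=[-1.3,0,0,0,0,0,0,0])

```text
clock: 4.7
ee_pos: [0.5241, -0.0337, 0.0331]
orientation: [-3.139, 0.004, 0.583]
contact_force: [-0.8, 0.9, 0.7]
gripper_width: 0.0401
```

step_arm([
  [0.001,0.0003,0.006],
  [0,0,0.006],
  [0,0,0.0025],
  [0,0,0],
  [0,0,0],
  [0,0,0],
  [0,0,0],
  [0,0,0],
], roll=[0,0,0,0,0,0,0,0])

```text
clock: 5.5
ee_pos: [0.5266, -0.0336, 0.0209]
orientation: [3.141, -0.0, 0.582]
contact_force: [-0.3, -0.2, 1.5]
gripper_width: 0.04
```

step_arm([
  [0,0,0],
  [0,0,0],
  [0,0,0],
  [0,0,0],
  [0,0,0],
  [0,0,0],
  [0,0,0],
  [0,0,0],
], roll=[0,0,0,0,0,0,0,0], fingers=0, force=60)

```text
clock: 6.3
ee_pos: [0.5266, -0.0336, 0.0208]
orientation: [3.142, -0.0, 0.582]
contact_force: [-0.5, 0.0, 2.3]
gripper_width: 0.0095
```

```bash
python3 -c "
from look import *
look('w2',[('nipple_hex',.011)])
im=cv2.imread('pics/w2.png');cv2.imwrite('pics/w2c.png',cv2.resize(im[200:440,220:440],None,fx=2.5,fy=2.5))"
```

```text
6.3 [ 0.5266 -0.0336  0.0208] [ 3.1416 -0.0001  0.5823] 0.009517655041647182
nipple_hex [250.2 330.8] 0.66 [ 0.5124 -0.0106]
```

View pics/w2c.png

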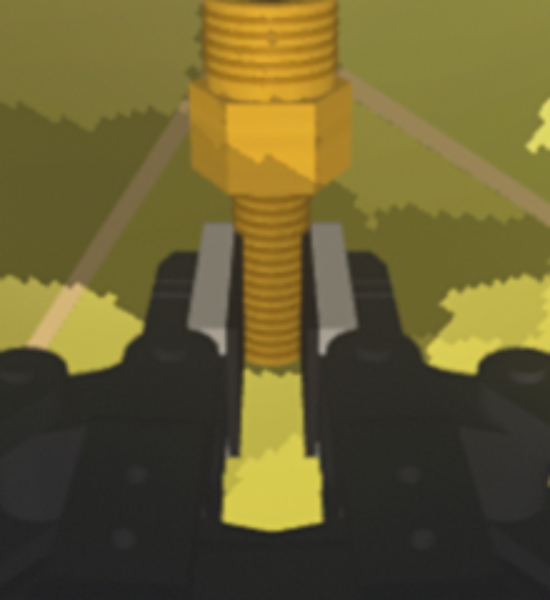

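The close view shows the pads centred on the thin end, but the width reads 9.5 mm, which suggests a high grip. I'll open, go 4 mm lower and grip again.

step_arm([
  [0,0,0],
  [0,0,0],
  [0,0,0],
  [0,0,0],
  [0,0,0.002],
  [0,0,0.002],
  [0,0,0],
  [0,0,0],
], roll=[0,0,0,0,0,0,0,0], fingers=0.03)

```text
clock: 7.2
ee_pos: [0.5265, -0.0336, 0.0166]
orientation: [-3.141, 0.0, 0.582]
contact_force: [0.4, 0.9, -0.8]
gripper_width: 0.0299
```

step_arm([
  [0,0,0],
  [0,0,0],
  [0,0,0],
  [0,0,0],
  [0,0,0],
  [0,0,0],
  [0,0,0],
  [0,0,0],
], roll=[0,0,0,0,0,0,0,0], fingers=0, force=60)

```text
clock: 8.0
ee_pos: [0.5266, -0.0336, 0.0168]
orientation: [3.142, -0.0, 0.582]
contact_force: [-0.5, 0.3, 2.3]
gripper_width: 0.0096
```

step_arm([
  [0,0,-0.02],
  [0,0,-0.02],
  [0,0,-0.02],
  [0,0,-0.02],
  [0,0,-0.02],
  [0,0,-0.02],
  [0,0,-0.02],
  [0,0,-0.02],
], roll=[0,-7.5,-7.5,-7.5,-7.5,-7.5,-7.5,-7.5])

```text
clock: 8.8
ee_pos: [0.5262, -0.0337, 0.1774]
orientation: [-3.141, 0.0, 1.504]
contact_force: [0.1, -0.3, -1.4]
gripper_width: 0.0093
```

```bash
python3 -c "
from look import *
look('w3',[('tray',0),('tray_place',.015),('nipple_laid_hex',.015),('nipple_hex',.17)])"
```

```text
8.8 [ 0.5262 -0.0337  0.1774] [-3.1412  0.0002  1.504 ] 0.009294521923919651
tray [286.4 116.3] 0.62 [ 0.5812 -0.2553]
tray [307.9 599.2] 0.53 [0.6482 0.2695]
tray_place [268.8 131.3] 0.88 [ 0.5573 -0.2212]
nipple_laid_hex [266.5  74.5] 0.78 [ 0.5524 -0.2924]
nipple_hex [253.1 330.7] 0.88 [ 0.4993 -0.0317]
```

View pics/w3.png

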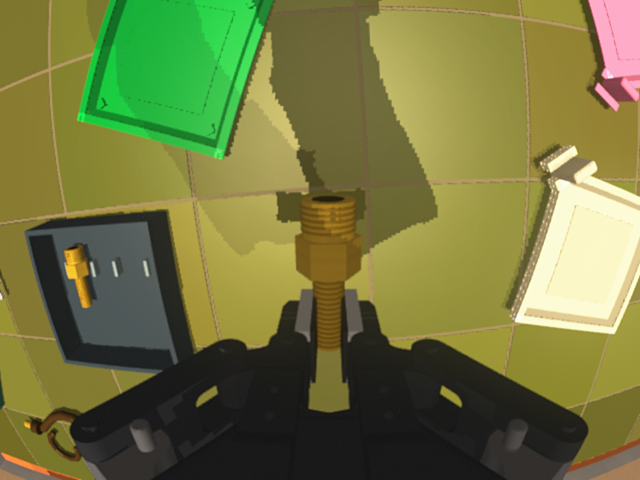

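The nipple is held at (330,240). The tray is at left, with the ribs of the empty place at (116,268) and (147,267). Moving over it.

step_arm([
  [-0.037,0.0146,0],
  [-0.037,0.0146,0],
  [-0.037,0.0146,0],
  [-0.037,0.0146,0],
  [-0.037,0.0146,0],
  [0,0,0],
  [0,0,0],
  [0,0,0],
], roll=[0,0,0,0,0,0,0,0])

```text
clock: 9.85
ee_pos: [0.5854, -0.2214, 0.1757]
orientation: [-3.139, -0.002, 1.5]
contact_force: [-0.4, 0.3, -0.9]
gripper_width: 0.0095
```

```bash
python3 -c "
from look import *
look('w4',[('tray',0),('tray_place',.015),('nipple_laid_hex',.015),('nipple_hex',.17)])"
```

```text
9.85 [ 0.5854 -0.2214  0.1757] [-3.1394 -0.0017  1.5   ] 0.009526977370333325
tray [188.2 323.7] 0.73 [ 0.5593 -0.224 ]
tray [215.8 287.1] 0.7 [ 0.5805 -0.2566]
tray_place [187.7 326.6] 0.79 [ 0.5567 -0.2213]
nipple_laid_hex [192.  241.6] 0.67 [ 0.5546 -0.2896]
nipple_hex [253.6 329.1] 0.86 [ 0.558  -0.2198]
nipple_hex [341.3 630.2] 0.33 [ 0.6257 -0.0508]
```

View pics/w4.png

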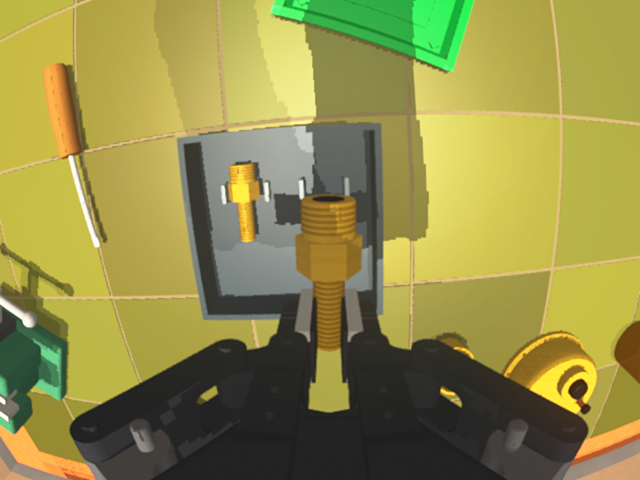

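Run:
```python
from h import *
np.set_printoptions(precision=4,suppress=True)
im=cv2.imread('pics/w4.png');cv2.imwrite('pics/w4c.png',cv2.resize(im[110:330,165:395],None,fx=3,fy=2.7))
t=np.load('pics/w4_tool.npy');tool=(t[:3],t[3:])
f=lambda u,v,z:atz(ray("wrist",(v,u),tool),z)[:2]
r=[f(224,195,.009),f(266,190,.009),f(302,188,.009),f(347,187,.009)];print(np.array(r))
d=r[3]-r[0];print(np.degrees(np.arctan2(d[1],d[0]))-90,np.linalg.norm(r[2]-r[3]),(r[2]+r[3])/2,(r[0]+r[1])/2)
c=np.array([f(*p,.04) for p in((179,139),(380,125),(382,315),(205,320))]);print(c,c.mean(0),np.linalg.norm(c-np.roll(c,1,0),axis=1))
```

```text
[[ 0.5566 -0.3065]
 [ 0.5557 -0.2706]
 [ 0.5564 -0.2412]
 [ 0.5582 -0.205 ]]
-0.8855923401951458 0.03617920044405115 [ 0.5573 -0.2231] [ 0.5562 -0.2885]
[[ 0.5061 -0.3275]
 [ 0.5101 -0.1801]
 [ 0.6587 -0.1835]
 [ 0.6552 -0.3313]] [ 0.5825 -0.2556] [0.1491 0.1475 0.1486 0.1479]
```

View pics/w4c.png

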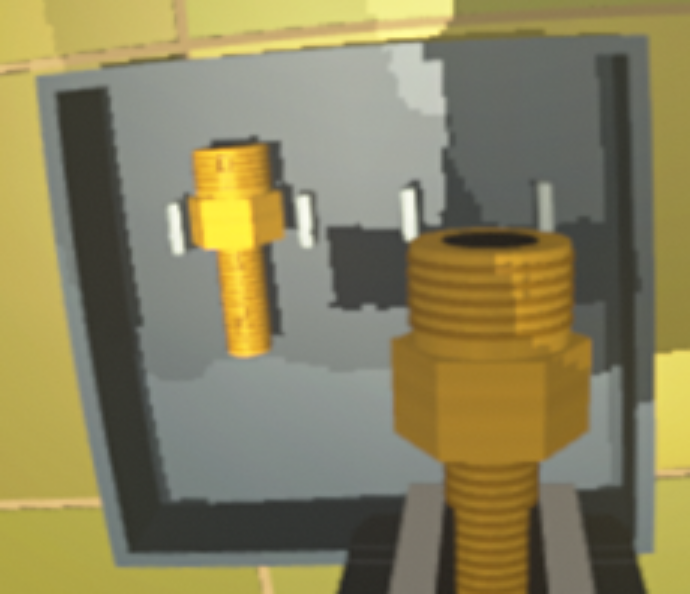

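The crop shows the empty place's ribs clearly. Place is about (0.557,-0.223), tray yaw about -1.3°, and the 36 mm rib spacing matches the given 32 + 4 mm. Lowering in two stages.

step_arm([
  [-0.0021,-0.0024,0],
  [0,0,0.03],
  [0,0,0.03],
  [0,0,0.03],
  [0,0,0.025],
  [0,0,0.01],
  [0,0,0],
  [0,0,0],
], roll=[-2.7,0,0,0,0,0,0,0])

```text
clock: 10.9
ee_pos: [0.5844, -0.2252, 0.0528]
orientation: [3.14, 0.0, 1.546]
contact_force: [-0.2, 0.2, -0.8]
gripper_width: 0.009
```

```bash
python3 -c "
from look import *
look('w5',[('nipple_hex',.044),('tray_place',.015)])"
```

```text
10.9 [ 0.5844 -0.2252  0.0528] [3.1399 0.0001 1.5459] 0.009026124624274812
nipple_hex [252.8 329.7] 0.88 [ 0.5577 -0.2247]
```

View pics/w5.png

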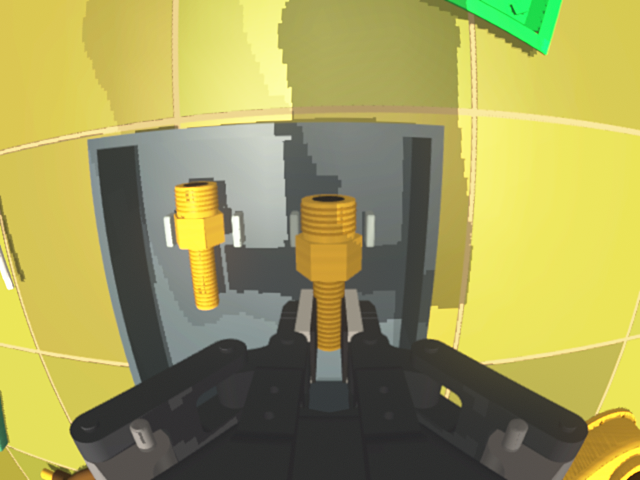

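The hex is between the ribs at (294,229) and (370,230), within about 1.5 mm. Lowering and releasing.

step_arm([
  [0.0014,-0.001,0.006],
  [0,0,0.01],
  [0,0,0.008],
  [0,0,0.005],
  [0,0,0.0025],
  [0,0,0],
  [0,0,0],
  [0,0,0],
], roll=[0,0,0,0,0,0,0,0])

```text
clock: 11.85
ee_pos: [0.5822, -0.2237, 0.0211]
orientation: [-3.141, 0.0, 1.546]
contact_force: [-2.7, 1.0, 9.8]
gripper_width: 0.0091
```

step_arm([
  [0,0,0],
  [0,0,0],
  [0,0,0],
  [0,0,0],
  [0,0,-0.01],
  [0,0,-0.03],
  [0,0,-0.03],
  [0,0,-0.03],
], roll=[0,0,0,0,0,0,0,0], fingers=0.03)

```text
clock: 12.65
ee_pos: [0.5825, -0.2238, 0.1219]
orientation: [3.141, -0.0, 1.546]
contact_force: [0.0, 0.5, -0.1]
gripper_width: 0.0298
```

```bash
python3 -c "
from look import *
look('w6',[('nipple_hex',.015),('nipple_grip',.015),('tray_place',.015)])"
```

```text
12.65 [ 0.5825 -0.2238  0.1219] [ 3.1415 -0.0002  1.5458] 0.029839483649899034
nipple_hex [199.8 329.1] 0.58 [ 0.5536 -0.2234]
nipple_grip [239.1 329. ] 0.78 [ 0.5801 -0.2241]
tray_place [201.9 332.9] 0.83 [ 0.555 -0.221]
```

View pics/w6.png

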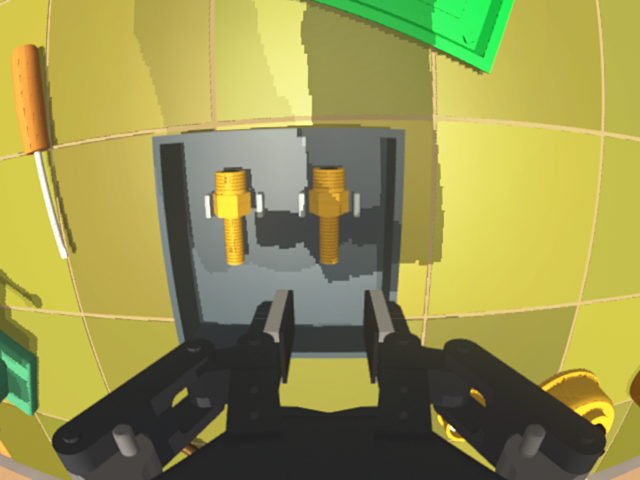

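Both nipples lie side by side between their ribs (hexes at (232,203) and (329,202)), both with thin ends pointing down the picture, and the loose one has been let go. Next is the lug.

step_arm([
  [0.04,-0.0105,-0.02],
  [0.04,-0.0105,-0.02],
  [0.04,-0.0105,-0.02],
  [0.04,-0.0105,-0.02],
  [0.04,-0.0105,-0.02],
  [0.04,-0.0105,0],
  [0.04,-0.0105,0],
  [0.04,-0.0105,0],
], roll=[0,0,0,0,0,0,0,0], fingers=0.045, force=20)

```text
clock: 13.65
ee_pos: [0.5054, 0.0993, 0.2195]
orientation: [-3.14, 0.001, 1.545]
contact_force: [0.9, 0.8, -1.3]
gripper_width: 0.0447
```

step_arm([
  [0.04,-0.0105,0],
  [0.039,-0.0105,0],
  [0,0,0],
  [0,0,0],
  [0,0,0],
  [0,0,0],
  [0,0,0],
  [0,0,0],
], roll=[8,8,8,8,8,8,8,2.6])

```text
clock: 14.45
ee_pos: [0.4923, 0.1782, 0.2192]
orientation: [3.141, 0.003, 0.519]
contact_force: [-0.6, 0.5, -0.7]
gripper_width: 0.0454
```

step_arm([
  [0,0,0],
  [0,0,0],
  [0,0,0],
  [0,0,0],
  [0,0,0],
  [0,0,0],
  [0,0,0],
  [0,0,0],
], roll=[0,0,0,0,0,0,0,0])

```text
clock: 15.25
ee_pos: [0.4931, 0.1786, 0.2203]
orientation: [-3.142, -0.0, 0.523]
contact_force: [0.6, -0.5, 0.3]
gripper_width: 0.0451
```

```bash
python3 -c "
from look import *
look('w7',[('cover_lug',.042),('cover_mid',.027),('cover_far',.012),('stack',0)])"
```

```text
15.25 [0.4931 0.1786 0.2203] [-3.1415 -0.0001  0.523 ] 0.04509998406207793
cover_lug [215.2 318.6] 0.68 [0.4851 0.1754]
cover_lug [104.4 279.6] 0.64 [0.4111 0.2407]
cover_mid [213.8 433.9] 0.89 [0.5765 0.2263]
cover_mid [  7.  236.8] 0.82 [0.3295 0.3012]
cover_far [209.6 491.6] 0.65 [0.6322 0.2606]
stack [379.1 121.7] 0.86 [ 0.3665 -0.1601]
```

View pics/w7.png

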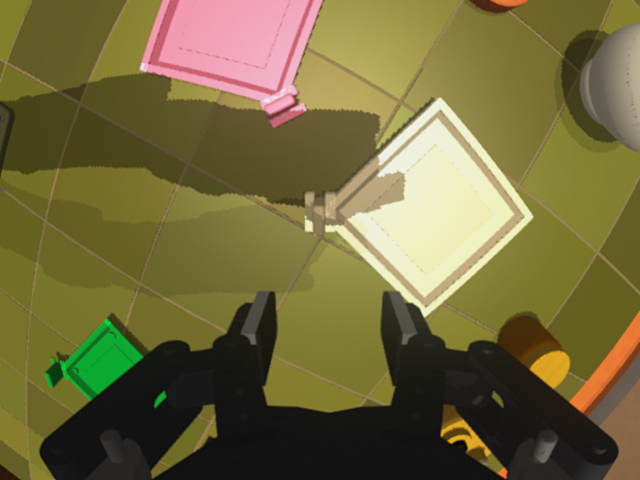

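Candidates in this picture: pink cover lug (282,104), green cover lug (55,372) and ivory lug (318,212). The ivory one fits, because the cover is described as ivory and the pink and green ones are excluded. Confirming in a crop.

Run:
```python
from h import *
np.set_printoptions(precision=4,suppress=True)
im=cv2.imread('pics/w7.png');cv2.imwrite('pics/w7c.png',cv2.resize(im[170:250,280:380],None,fx=7,fy=7,interpolation=cv2.INTER_CUBIC))
t=np.load('pics/w7_tool.npy');tool=(t[:3],t[3:])
f=lambda u,v,z:atz(ray("wrist",(v,u),tool),z)[:2]
c=np.array([f(*p,.027) for p in((439,98),(532,215),(425,316))]);print(c,np.linalg.norm(np.diff(c,axis=0),axis=1),(c[0]+c[2])/2)
d=c[2]-c[0];print('perp yaw',np.degrees(np.arctan2(d[1],d[0]))+90)
```

```text
[[0.5244 0.3172]
 [0.667  0.2795]
 [0.6299 0.1357]] [0.1475 0.1485] [0.5772 0.2265]
perp yaw 30.17283782428685
```

View pics/w7c.png

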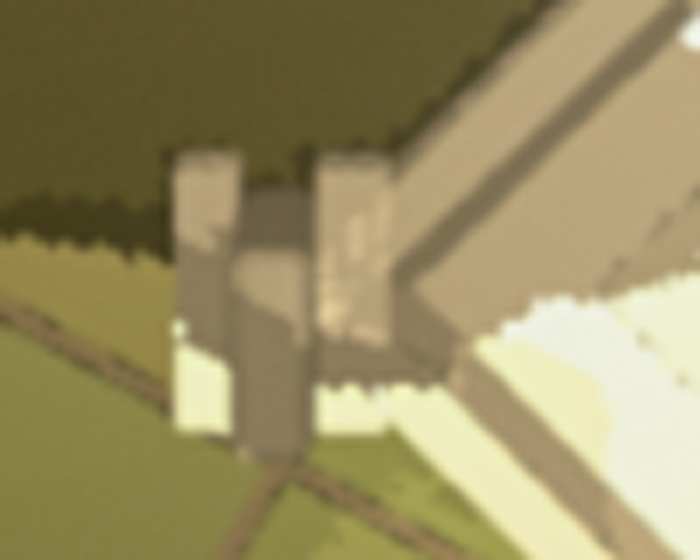

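Run:
```python
from h import *
np.set_printoptions(precision=4,suppress=True)
t=np.load('pics/w7_tool.npy');tool=(t[:3],t[3:])
f=lambda u,v,z:atz(ray("wrist",(v,u),tool),z)[:2]
for p in((318.6,220.3),(280+235/7,170+250/7),(280+310/7,170+250/7),(280+235/7,170+455/7),(280+310/7,170+455/7)): print(f(*p,.057))
for p in((280+175/7,170+430/7),(280+390/7,170+430/7)):print('fl',f(*p,.027))
im=cv2.imread('pics/scene0.png');cv2.imwrite('pics/lugs.png',cv2.resize(im[258:285,388:418],None,fx=18,fy=18,interpolation=cv2.INTER_CUBIC))
```

```text
[0.4858 0.175 ]
[0.4763 0.1835]
[0.4837 0.1878]
[0.4883 0.1621]
[0.4959 0.1665]
fl [0.4833 0.1529]
fl [0.5073 0.1668]
```

View pics/lugs.png

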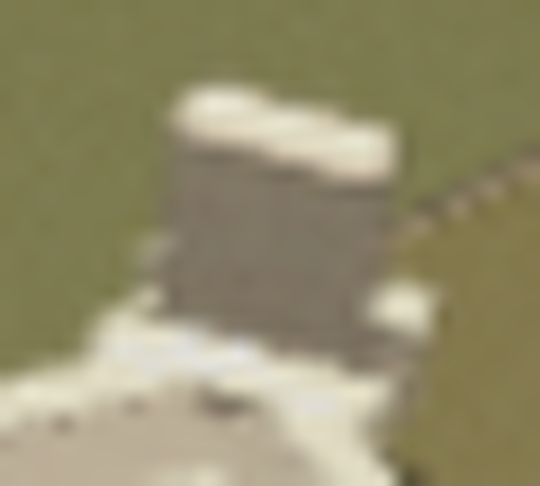

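The crop shows the ivory lug upright with only low flanges at its base. Its top centre is at (0.486,0.175), which agrees with the value predicted from the cover centre. Descending over it to about 13 mm of engagement.

step_arm([
  [-0.0079,-0.0005,0],
  [0,0,0.035],
  [0,0,0.035],
  [0,0,0.035],
  [0,0,0.02],
  [0,0,0.005],
  [0,0,0],
  [0,0,0],
], roll=[0,0,0,0,0,0,0,0])

```text
clock: 16.3
ee_pos: [0.4865, 0.1753, 0.0913]
orientation: [3.141, -0.002, 0.523]
contact_force: [0.3, -0.7, 0.8]
gripper_width: 0.0453
```

```bash
python3 -c "
from look import *
look('w8',[('cover_lug',.042)])
im=cv2.imread('pics/w8.png');cv2.imwrite('pics/w8c.png',cv2.resize(im[180:400,220:440],None,fx=2.5,fy=2.5))"
```

```text
16.3 [0.4865 0.1753 0.0913] [ 3.1415 -0.0017  0.5229] 0.04532277172208487
cover_lug [274.2 327.2] 0.87 [0.4857 0.1754]
cover_lug [ 89.6 264.2] 0.59 [0.4134 0.2411]
```

View pics/w8c.png

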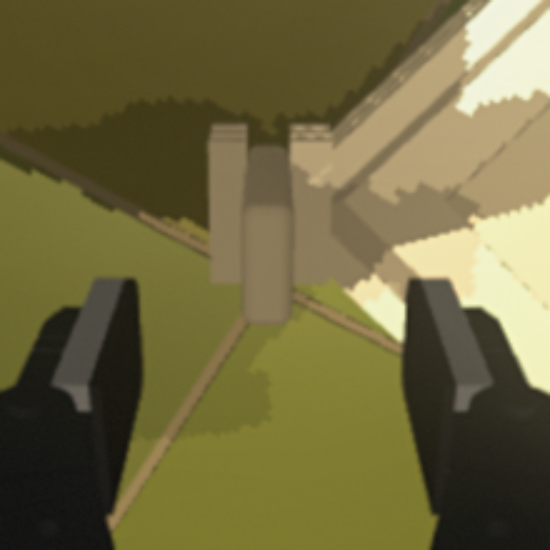

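The lug is centred between the pads. Continuing down and closing gently.

step_arm([
  [0,0,0.01],
  [0,0,0.01],
  [0,0,0.008],
  [0,0,0.005],
  [0,0,0],
  [0,0,0],
  [0,0,0],
  [0,0,0],
], roll=[0,0,0,0,0,0,0,0])

```text
clock: 17.2
ee_pos: [0.4862, 0.1751, 0.0576]
orientation: [3.142, -0.001, 0.523]
contact_force: [0.6, 0.0, -0.7]
gripper_width: 0.045
```

step_arm([
  [0,0,0],
  [0,0,0],
  [0,0,0],
  [0,0,0],
  [0,0,0],
  [0,0,0],
  [0,0,0],
  [0,0,0],
], roll=[0,0,0,0,0,0,0,0], fingers=0, force=20)

```text
clock: 18.0
ee_pos: [0.4861, 0.175, 0.0574]
orientation: [3.142, -0.0, 0.523]
contact_force: [-0.3, -0.5, 3.8]
gripper_width: 0.0096
```

```bash
python3 -c "
from look import *
look('w9',[])
im=cv2.imread('pics/w9.png');cv2.imwrite('pics/w9c.png',cv2.resize(im[180:400,220:440],None,fx=2.5,fy=2.5))"
```

```text
18.0 [0.4861 0.175  0.0574] [ 3.1416 -0.0002  0.5228] 0.009642097233525371
```

View pics/w9c.png

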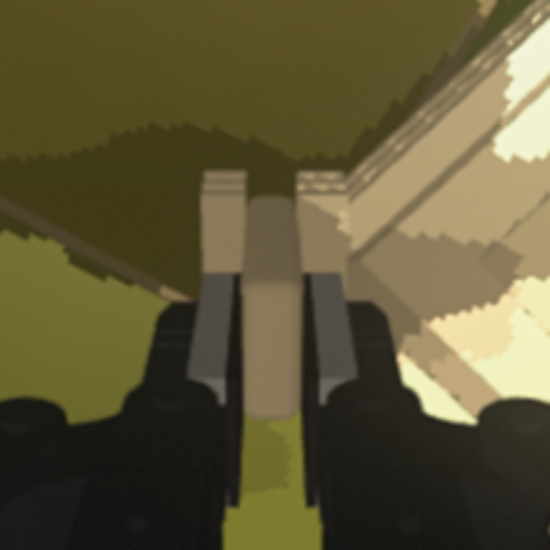

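step_arm([
  [0.0003,0,-0.0015],
  [0.0003,0,-0.0015],
  [0.0003,0,-0.0015],
  [0.0003,0,-0.0015],
  [0.0003,0,-0.0015],
  [0.0003,0,-0.0015],
  [0.0003,0,-0.0015],
  [0,0,0],
], roll=[0,0,0,0,0,0,0,0])

```text
clock: 18.85
ee_pos: [0.487, 0.1759, 0.0679]
orientation: [-3.141, 0.002, 0.523]
contact_force: [-2.5, -0.7, -1.7]
gripper_width: 0.0092
```

```bash
python3 -c "
from h import *
s=observe();print(s['ft_torque'],s['contact_force'],s['gripper_width'],s['orientation'])
for n in('scene','side'):
    im=capture(n)[:,:,::-1];cv2.imwrite('pics/p1_%s.png'%n,im)
a=cv2.imread('pics/p1_scene.png')[250:350,330:445];b=cv2.imread('pics/p1_side.png')[185:250,245:335]
cv2.imwrite('pics/p1.png',np.hstack([cv2.resize(a,(400,348),interpolation=2),cv2.resize(b,(400,348),interpolation=2)]))"
```

```text
[-0.44967744  0.90560923  0.10942017] [-2.47077824 -0.7292571  -1.66869028] 0.009186540251393212 [-3.14129122e+00  1.59155933e-03  5.23478524e-01]
```

View pics/p1.png

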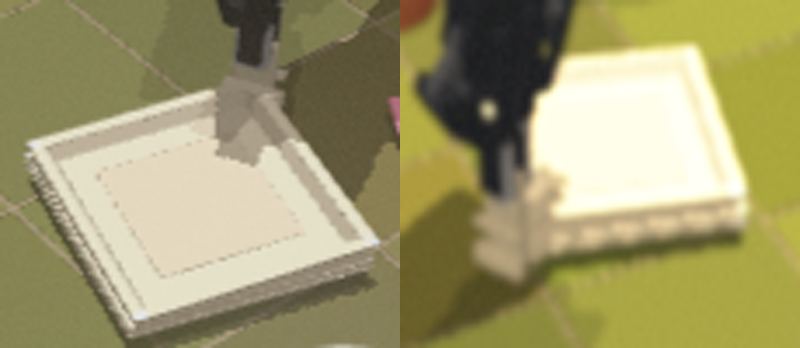

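The side view shows a gap opening at the lug while the far corner still sits, so the cover is tilting. I'll continue to about 18 mm.

step_arm([
  [0.0003,0,-0.0015],
  [0.0003,0,-0.0015],
  [0.0003,0,-0.0015],
  [0.0003,0,-0.0015],
  [0.0003,0,-0.0015],
  [0,0,0],
  [0,0,0],
  [0,0,0],
], roll=[0,0,0,0,0,0,0,0])

```text
clock: 19.75
ee_pos: [0.4895, 0.177, 0.0754]
orientation: [-3.142, -0.001, 0.523]
contact_force: [0.3, 0.0, -0.5]
gripper_width: 0.0094
```

```bash
python3 -c "
from h import *
s=observe();print(s['ft_torque'],s['contact_force'],s['gripper_width'],s['orientation'])
for n in('scene','side'):
    im=capture(n)[:,:,::-1];cv2.imwrite('pics/p2_%s.png'%n,im)
a=cv2.imread('pics/p2_scene.png')[250:350,330:445];b=cv2.imread('pics/p2_side.png')[185:250,245:335]
cv2.imwrite('pics/p2.png',np.hstack([cv2.resize(a,(400,348),interpolation=2),cv2.resize(b,(400,348),interpolation=2)]))"
```

```text
[-0.02431646  0.06379982 -0.00777341] [ 0.33686503  0.02557828 -0.4981187 ] 0.009445426893489274 [-3.14157778e+00 -8.85163176e-04  5.22915304e-01]
```

View pics/p2.png

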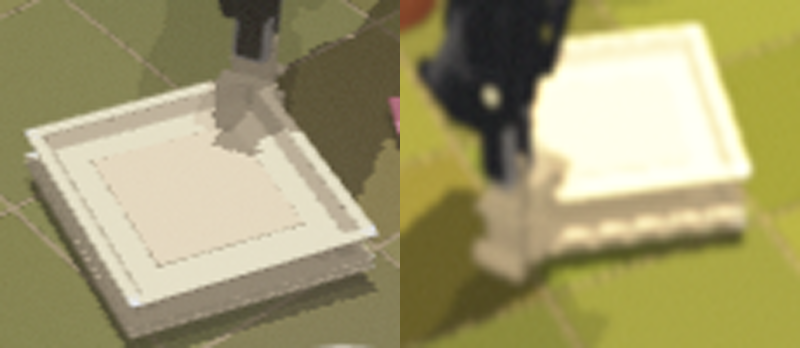

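Comparing pictures, the far corner (front, about (369,338)) has now risen roughly 14 mm. The cover snapped level off the stack between 10 and 18 mm of lift, so the tilt condition probably wasn't met: the 13 mm grip was too stiff. I'll set it back into its seat, regrip with a shallow bite, and peel again so the lug can pivot in the pads.

step_arm([
  [-0.0006,0,0.0025],
  [-0.0006,0,0.0025],
  [-0.0006,0,0.0025],
  [-0.0006,0,0.0025],
  [-0.0006,0,0.0025],
  [-0.0006,0,0.0025],
  [0,0,0.0015],
  [0,0,0],
], roll=[0,0,0,0,0,0,0,0])

```text
clock: 20.65
ee_pos: [0.486, 0.175, 0.0595]
orientation: [3.141, -0.0, 0.523]
contact_force: [-2.6, -1.5, 9.1]
gripper_width: 0.0091
```

```bash
python3 -c "
from h import *
s=observe();print(s['ft_torque'],s['contact_force'],s['gripper_width'],s['ee_pos'])
for n in('scene','side'):
    im=capture(n)[:,:,::-1];cv2.imwrite('pics/p3_%s.png'%n,im)
a=cv2.imread('pics/p3_scene.png')[250:350,330:445];b=cv2.imread('pics/p3_side.png')[185:250,245:335]
cv2.imwrite('pics/p3.png',np.hstack([cv2.resize(a,(400,348),interpolation=2),cv2.resize(b,(400,348),interpolation=2)]))"
```

```text
[-0.04224348  0.29704492 -0.01082971] [-2.64262305 -1.48823579  9.09123142] 0.009073630038835939 [0.48600839 0.17501051 0.05945939]
```

View pics/p3.png

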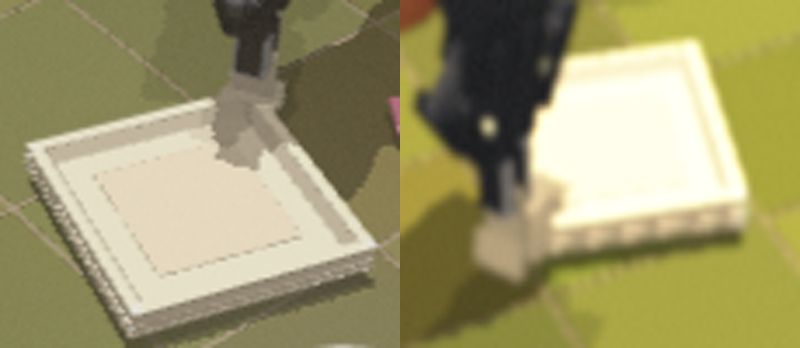

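step_arm([
  [0,0,0],
  [0,0,0],
  [0,0,0],
  [0,0,0],
  [0,0,-0.003],
  [0,0,-0.003],
  [0,0,0],
  [0,0,0],
], roll=[0,0,0,0,0,0,0,0], fingers=0.03)

```text
clock: 21.55
ee_pos: [0.4861, 0.1751, 0.065]
orientation: [-3.142, -0.0, 0.523]
contact_force: [-0.2, 0.3, 0.4]
gripper_width: 0.03
```

```bash
python3 -c "
from h import *
s=observe();print(s['ft_torque'],s['contact_force'],s['gripper_width'],s['ee_pos'])
for n in('scene','side','wrist'):
    im=capture(n)[:,:,::-1];cv2.imwrite('pics/p4_%s.png'%n,im)
a=cv2.imread('pics/p4_scene.png')[250:350,330:445];b=cv2.imread('pics/p4_side.png')[185:250,245:335]
c=cv2.imread('pics/p4_wrist.png')[180:400,220:500]
cv2.imwrite('pics/p4.png',np.hstack([cv2.resize(a,(400,348),interpolation=2),cv2.resize(c,(400,348),interpolation=2)]))"
```

```text
[-0.01964619  0.0165795   0.00777729] [-0.2258412   0.26551203  0.42663814] 0.03002178188382659 [0.48613237 0.17512674 0.06496762]
```

View pics/p4.png

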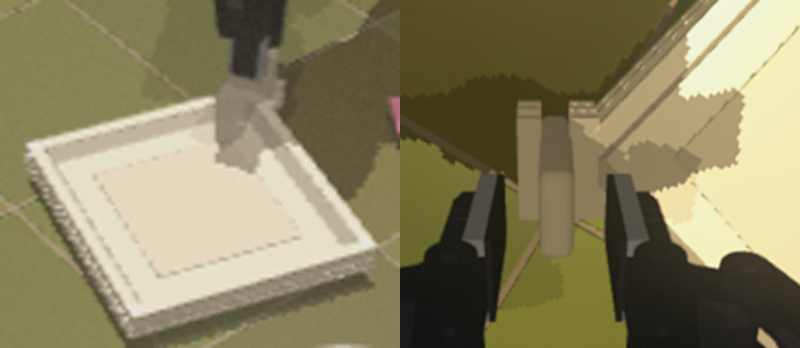

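The cover is seated again, with its layers evenly nested. Closing on just the top of the lug.

step_arm([
  [0,0,0],
  [0,0,0],
  [0,0,0],
  [0,0,0],
  [0,0,0],
  [0,0,0],
  [0,0,0],
  [0,0,0],
], roll=[0,0,0,0,0,0,0,0], fingers=0, force=20)

```text
clock: 22.5
ee_pos: [0.486, 0.1751, 0.0648]
orientation: [-3.142, 0.0, 0.523]
contact_force: [-0.8, 0.8, 0.9]
gripper_width: 0.0095
```

step_arm([
  [0.0003,0,-0.0014],
  [0.0003,0,-0.0014],
  [0.0003,0,-0.0014],
  [0.0003,0,-0.0014],
  [0.0003,0,-0.0014],
  [0.0003,0,-0.0014],
  [0.0003,0,-0.0014],
  [0.0003,0,-0.0014],
], roll=[0,0,0,0,0,0,0,0])

```text
clock: 23.3
ee_pos: [0.4881, 0.1763, 0.0761]
orientation: [-3.142, -0.0, 0.523]
contact_force: [0.6, -0.1, -0.1]
gripper_width: 0.0095
```

```bash
cat > pk.py <<'E'
from h import *
import sys
k=sys.argv[1]
s=observe();print(s['ft_torque'],s['contact_force'],s['gripper_width'],s['ee_pos'])
for n in('scene','side'):
    im=capture(n)[:,:,::-1];cv2.imwrite('pics/%s_%s.png'%(k,n),im)
a=cv2.imread('pics/%s_scene.png'%k)[250:350,330:445];b=cv2.imread('pics/%s_side.png'%k)[185:250,245:335]
cv2.imwrite('pics/%s.png'%k,np.hstack([cv2.resize(a,(400,348),interpolation=2),cv2.resize(b,(400,348),interpolation=2)]))
E
python3 pk.py p5
```

```text
[-0.0829769   0.06816394 -0.00363808] [ 0.61241746 -0.09032441 -0.08760241] 0.009503999749064886 [0.4881451  0.17629322 0.07612401]
```

View pics/p5.png

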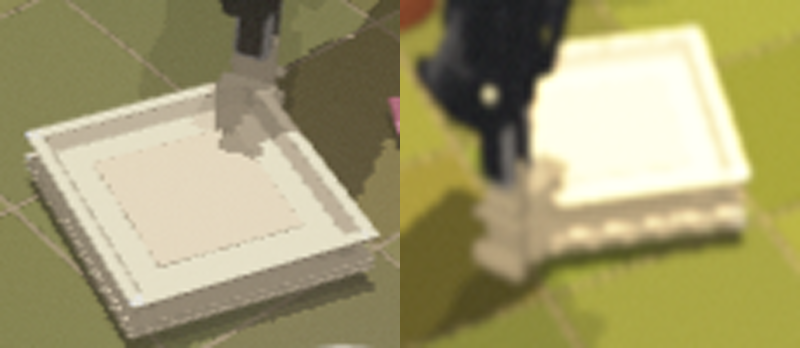

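It came away level again, because the pads re-square the lug and the grip is stiff. The second cover hasn't moved. New plan: reseat it, grip deeper, and after a small lift open the fingers about 1 mm. The lug then tilts and jams between the pads, so the far corner hangs low.

step_arm([
  [-0.0004,0,0.002],
  [-0.0004,0,0.002],
  [-0.0004,0,0.002],
  [-0.0004,0,0.002],
  [-0.0004,0,0.002],
  [-0.0004,0,0.001],
  [0,0,0],
  [0,0,0],
], roll=[0,0,0,0,0,0,0,0])

```text
clock: 24.2
ee_pos: [0.4861, 0.1751, 0.065]
orientation: [-3.142, -0.0, 0.523]
contact_force: [0.6, -0.1, -0.4]
gripper_width: 0.0094
```

step_arm([
  [0,0,0],
  [0,0,0],
  [0,0,0],
  [0,0,0],
  [0,0,0.003],
  [0,0,0.003],
  [0,0,0.001],
  [0,0,0],
], roll=[0,0,0,0,0,0,0,0], fingers=0.03)

```text
clock: 25.0
ee_pos: [0.4858, 0.175, 0.0577]
orientation: [-3.141, 0.001, 0.523]
contact_force: [-1.0, 0.3, 0.5]
gripper_width: 0.0303
```

step_arm([
  [0,0,0],
  [0,0,0],
  [0,0,0],
  [0,0,0],
  [0,0,0],
  [0,0,0],
  [0,0,0],
  [0,0,0],
], roll=[0,0,0,0,0,0,0,0], fingers=0, force=20)

```text
clock: 25.8
ee_pos: [0.486, 0.1751, 0.058]
orientation: [-3.142, -0.0, 0.523]
contact_force: [-0.3, -0.5, 0.5]
gripper_width: 0.0094
```

step_arm([
  [0.0003,0,-0.0015],
  [0.0003,0,-0.0015],
  [0.0003,0,-0.0015],
  [0.0003,0,-0.0015],
  [0.0003,0,-0.0015],
  [0,0,0],
  [0,0,0],
  [0,0,0],
], roll=[0,0,0,0,0,0,0,0])

```text
clock: 26.6
ee_pos: [0.4873, 0.1758, 0.0655]
orientation: [-3.142, 0.0, 0.523]
contact_force: [0.4, -0.0, -1.7]
gripper_width: 0.0093
```

```bash
python3 pk.py p6
```

```text
[-0.06299365  0.10396605 -0.00312956] [ 0.419905   -0.00312231 -1.71516076] 0.00927796413307747 [0.48726087 0.17577204 0.06545205]
```

View pics/p6.png

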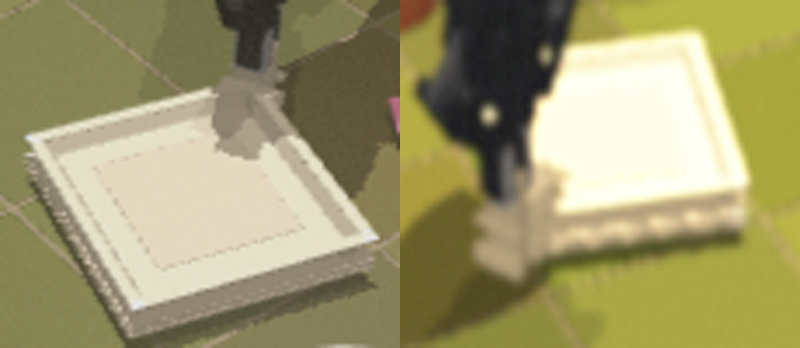

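It is detached and level about 7.5 mm up. I'll raise to about 18 mm, then loosen slightly.

step_arm([
  [0,0,-0.003],
  [0,0,-0.003],
  [0,0,-0.003],
  [0,0,-0.0015],
  [0,0,0],
  [0,0,0],
  [0,0,0],
  [0,0,0],
], roll=[0,0,0,0,0,0,0,0])

```text
clock: 27.5
ee_pos: [0.4872, 0.1758, 0.0759]
orientation: [-3.142, 0.0, 0.523]
contact_force: [0.1, 0.5, -1.7]
gripper_width: 0.0097
```

step_arm([
  [0,0,0],
  [0,0,0],
  [0,0,0],
  [0,0,0],
  [0,0,0],
  [0,0,0],
  [0,0,0],
  [0,0,0],
], roll=[0,0,0,0,0,0,0,0], fingers=0.0104)

```text
clock: 28.3
ee_pos: [0.4873, 0.1758, 0.076]
orientation: [-3.142, -0.0, 0.523]
contact_force: [0.2, 0.1, -0.7]
gripper_width: 0.0105
```

```bash
python3 pk.py p7
```

```text
[ 0.05797214 -0.00270089  0.01071693] [ 0.19210606  0.09018399 -0.72170254] 0.010484938241324123 [0.48731716 0.17583622 0.07599593]
```

View pics/p7.png

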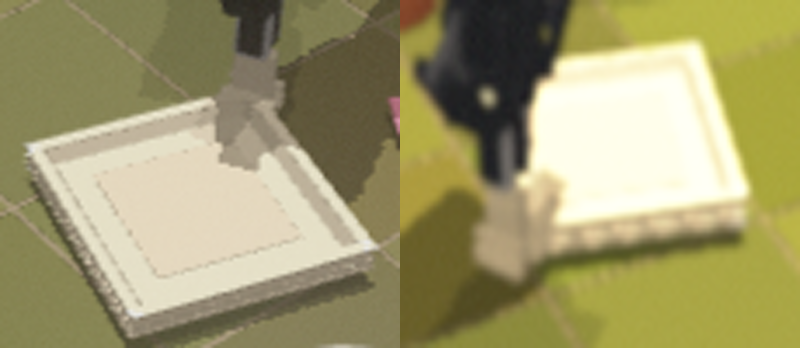

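The lug slipped out dynamically and the cover dropped the few millimetres back into its seat; the layers look evenly nested and the second cover is unmoved. Next try: pinch only the top ~3 mm of the lug at 20 N. The grip moment (about 0.06 Nm) is then below the cover's own weight moment (about 0.09 Nm), so the far pip must stay down.

step_arm([
  [-0.0014,0,0],
  [0,0,0],
  [0,0,0],
  [0,0,0.003],
  [0,0,0.003],
  [0,0,0.002],
  [0,0,0],
  [0,0,0],
], roll=[0,0,0,0,0,0,0,0], fingers=0.03)

```text
clock: 29.2
ee_pos: [0.486, 0.1751, 0.0679]
orientation: [-3.142, 0.0, 0.523]
contact_force: [0.5, 0.5, -0.2]
gripper_width: 0.0298
```

step_arm([
  [0,0,0],
  [0,0,0],
  [0,0,0],
  [0,0,0],
  [0,0,0],
  [0,0,0],
  [0,0,0],
  [0,0,0],
], roll=[0,0,0,0,0,0,0,0], fingers=0, force=20)

```text
clock: 30.0
ee_pos: [0.4862, 0.1752, 0.068]
orientation: [-3.142, -0.0, 0.523]
contact_force: [0.1, 0.7, 1.2]
gripper_width: 0.0088
```

step_arm([
  [0.0002,0,-0.001],
  [0.0002,0,-0.001],
  [0.0002,0,-0.001],
  [0.0002,0,-0.001],
  [0.0002,0,-0.001],
  [0.0002,0,-0.001],
  [0.0002,0,-0.001],
  [0.0002,0,-0.001],
], roll=[0,0,0,0,0,0,0,0])

```text
clock: 30.8
ee_pos: [0.4875, 0.1759, 0.0761]
orientation: [-3.142, -0.0, 0.523]
contact_force: [-0.7, 0.1, -1.4]
gripper_width: 0.0093
```

```bash
python3 pk.py p8
```

```text
[-0.09888868  0.06563802 -0.0009872 ] [-0.73127677  0.14253413 -1.36731903] 0.009328686659034868 [0.48747395 0.17594218 0.07607862]
```

View pics/p8.png

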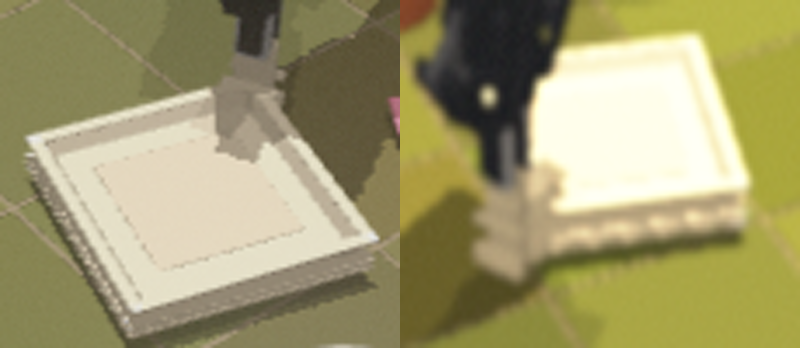

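It is still level 8 mm up: the torque of about 0.12 Nm equals the weight moment, so the pads still hold it. The bite must be even shallower, so I'll reseat and take only the very top, 3 mm higher.

step_arm([
  [-0.0004,0,0.002],
  [-0.0004,0,0.002],
  [-0.0004,0,0.002],
  [-0.0004,0,0.002],
  [0,0,0.001],
  [0,0,0],
  [0,0,0],
  [0,0,0],
], roll=[0,0,0,0,0,0,0,0])

```text
clock: 31.7
ee_pos: [0.486, 0.175, 0.0674]
orientation: [3.141, 0.0, 0.523]
contact_force: [-2.2, -0.5, 5.6]
gripper_width: 0.0089
```

step_arm([
  [0,0,0],
  [0,0,0],
  [0,0,0],
  [0,0,-0.002],
  [0,0,-0.0015],
  [0,0,0],
  [0,0,0],
  [0,0,0],
], roll=[0,0,0,0,0,0,0,0], fingers=0.022)

```text
clock: 32.5
ee_pos: [0.4861, 0.1751, 0.0705]
orientation: [-3.142, -0.0, 0.523]
contact_force: [-0.5, -0.2, -0.1]
gripper_width: 0.0216
```

step_arm([
  [0,0,0],
  [0,0,0],
  [0,0,0],
  [0,0,0],
  [0.0002,0,-0.001],
  [0.0002,0,-0.001],
  [0.0002,0,-0.001],
  [0.0002,0,-0.001],
], roll=[0,0,0,0,0,0,0,0], fingers=0, force=20)

```text
clock: 33.3
ee_pos: [0.4867, 0.1755, 0.0745]
orientation: [-3.142, 0.0, 0.523]
contact_force: [-1.1, 0.7, -0.4]
gripper_width: 0.0086
```

step_arm([
  [0.0002,0,-0.001],
  [0.0002,0,-0.001],
  [0.0002,0,-0.001],
  [0.0002,0,-0.001],
  [0.0002,0,-0.001],
  [0.0002,0,-0.001],
  [0,0,0],
  [0,0,0],
], roll=[0,0,0,0,0,0,0,0])

```text
clock: 34.1
ee_pos: [0.4878, 0.1762, 0.0805]
orientation: [-3.142, -0.0, 0.523]
contact_force: [0.5, 0.4, -0.8]
gripper_width: 0.0091
```

```bash
python3 pk.py p9
```

```text
[-0.02598541  0.09768579  0.01609626] [ 0.53901369  0.39989079 -0.8187024 ] 0.009062912458254578 [0.48783243 0.17616005 0.08050789]
```

View pics/p9.png

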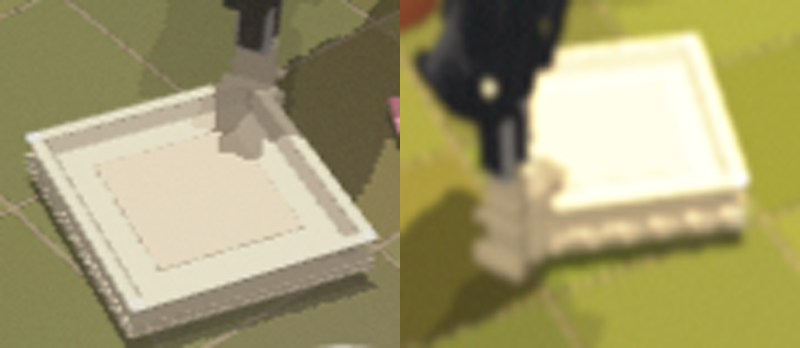

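```bash
python3 -c "
from look import *
look('w10',[])
im=cv2.imread('pics/w10.png');a=cv2.resize(im[200:380,250:410],None,fx=3.3,fy=3.3,interpolation=2)
cv2.imwrite('pics/w10c.png',a)"
```

```text
34.2 [0.4878 0.1761 0.0805] [-3.1416  0.      0.5229] 0.008995740564026411
```

View pics/w10c.png

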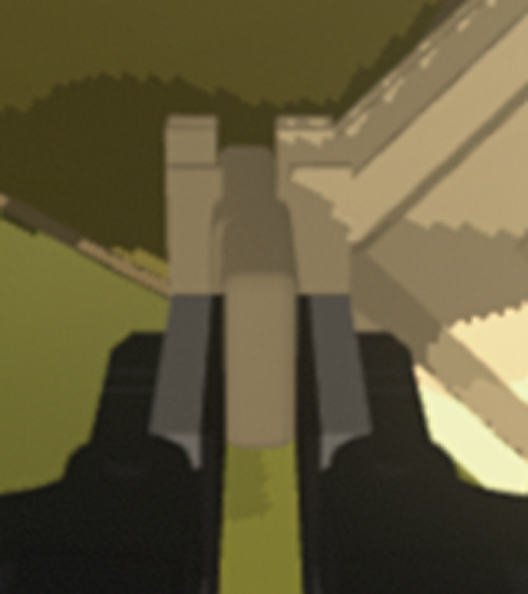

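```bash
python3 -c "
import cv2,numpy as np
a=cv2.imread('pics/p9_side.png')[190:245,250:330];b=cv2.imread('pics/p9_scene.png')[255:350,330:445]
cv2.imwrite('pics/p9b.png',np.hstack([cv2.resize(a,(400,275*1),interpolation=2),cv2.resize(b,(400,275),interpolation=2)]))
im=cv2.imread('pics/w10.png');cv2.imwrite('pics/w10d.png',im)"
```

```text
(no output)
```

View pics/w10d.png

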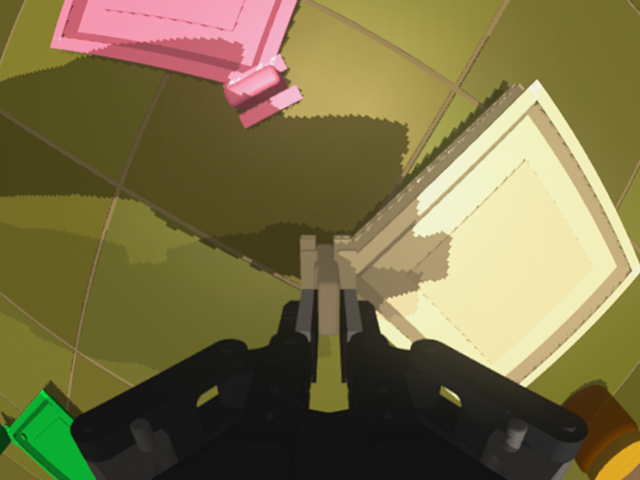

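Run:
```python
from h import *
np.set_printoptions(precision=4,suppress=True)
t=np.load('pics/w10_tool.npy');tool=(t[:3],t[3:])
f=lambda u,v,z:atz(ray("wrist",(v,u),tool),z)[:2]
P=lambda x,y:(250+x/3.3,200+y/3.3)
# pads tips (front edge at crop y~295, both sides) and lug top
for z in(.056,.058,.06,.062,.064,.066,.068,.07):
    a=f(*P(262,275),z);b=f(*P(258,443),z);c=f(*P(229,275),z);d=f(*P(296,275),z)
    print(z,np.linalg.norm(a-b),np.linalg.norm(c-d),(a+b)/2)
# tilt from rim: corners in wrist picture
m=lambda u,v:ray("wrist",(v,u),tool)
def sq(p):
    Rm=R.from_rotvec(p[3:]).as_matrix()
    k=np.array([[-1,-1,0],[1,-1,0],[1,1,0],[-1,1,0]])*.075
    return k@Rm.T+p[:3]
ci=camera_info("wrist");T=ci['T_tool_cam'];Rt=R.from_euler('xyz',tool[1]).as_matrix()
def pw(X):
    c=((X-tool[0])@Rt-T[:3,3])@T[:3,:3]
    r=np.linalg.norm(c[:,:2],axis=1);th=np.arctan2(r,c[:,2])
    return c[:,:2]/r[:,None]*th[:,None]*ci['fx']+[ci['cx'],ci['cy']]
q=np.r_[.577,.2265,.034,0,0,np.radians(165)]
print(pw(sq(q)),proj("scene",sq(q)),proj("side",sq(q)),sep='\n')
```

```text
0.056 0.026906690717098447 0.00914068829112639 [0.4915 0.1699]
0.058 0.026555851564181658 0.009021501900988167 [0.4909 0.1709]
0.06 0.02620501241126481 0.00890231551085004 [0.4904 0.1718]
0.062 0.025854173258347938 0.008783129120711837 [0.4899 0.1727]
0.064 0.02550333410543112 0.008663942730573698 [0.4894 0.1736]
0.066 0.025152494952514273 0.008544756340435476 [0.4888 0.1745]
0.068 0.02480165579959748 0.008425569950297286 [0.4883 0.1754]
0.07 0.02445081664668066 0.008306383560159147 [0.4878 0.1764]
[[637.639  269.432 ]
 [529.448   80.243 ]
 [321.5244 278.9182]
 [478.1106 416.9402]]
[[368.0255 339.9256]
 [438.5384 319.449 ]
 [402.7307 272.9929]
 [337.2885 289.8751]]
[[311.5254 191.6792]
 [261.858  197.0648]
 [268.9263 226.3605]
 [322.9961 219.783 ]]
```

The fit shows the cover level, about 10 mm up. New approach: raise the lug to about 17 mm, then lower the grip force gradually by bringing the finger set-point up towards the lug's width. The lug should then pivot and wedge instead of dropping.

step_arm([
  [0,0,-0.002],
  [0,0,-0.002],
  [0,0,-0.002],
  [0,0,-0.001],
  [0,0,0],
  [0,0,0],
  [0,0,0],
  [0,0,0],
], roll=[0,0,0,0,0,0,0,0], fingers=0.0088)

```text
clock: 35.05
ee_pos: [0.4878, 0.1761, 0.0874]
orientation: [-3.142, 0.0, 0.523]
contact_force: [-0.1, 0.6, -1.6]
gripper_width: 0.009
```

```bash
python3 pk.py p10
```

```text
[-0.02718127  0.02829376  0.00115866] [-0.07033012  0.57972286 -1.56215811] 0.008999299181756435 [0.48779764 0.17610497 0.08742255]
```

View pics/p10.png

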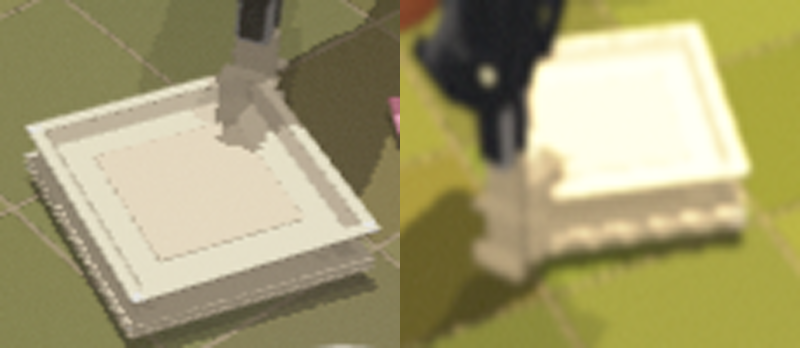

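step_arm([
  [0,0,0],
  [0,0,0],
  [0,0,0],
  [0,0,0],
  [0,0,0],
  [0,0,0],
  [0,0,0],
  [0,0,0],
], roll=[0,0,0,0,0,0,0,0], fingers=0.0094)

```text
clock: 35.95
ee_pos: [0.4878, 0.1761, 0.0875]
orientation: [-3.142, -0.0, 0.523]
contact_force: [0.1, -0.5, -1.5]
gripper_width: 0.0094
```

```bash
python3 pk.py p11
```

```text
[-0.03889377  0.10007487  0.00346019] [ 0.05125894 -0.46563039 -1.48127678] 0.00935137125260533 [0.48783034 0.17613967 0.08749481]
```

View pics/p11.png

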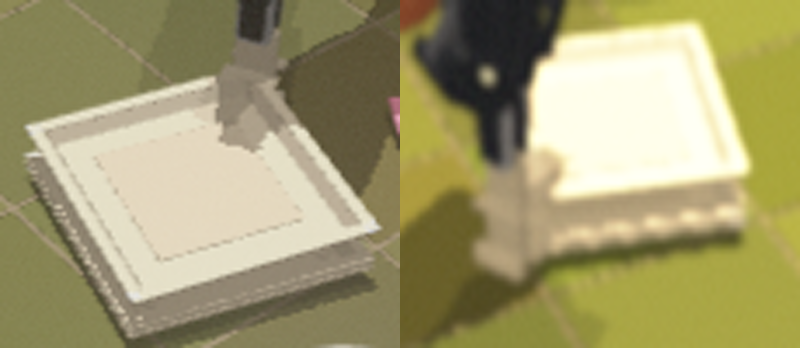

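step_arm([
  [0,0,0],
  [0,0,0],
  [0,0,0],
  [0,0,0],
  [0,0,0],
  [0,0,0],
  [0,0,0],
  [0,0,0],
], roll=[0,0,0,0,0,0,0,0], fingers=0.0098)

```text
clock: 36.85
ee_pos: [0.4879, 0.1762, 0.0875]
orientation: [-3.142, -0.0, 0.523]
contact_force: [-0.2, -0.0, -0.4]
gripper_width: 0.0097
```

```bash
python3 pk.py p12
```

```text
[ 0.00844121 -0.01435413  0.02507062] [-0.15300823 -0.04350317 -0.39968649] 0.009664751323953462 [0.4879145  0.17615077 0.08751364]
```

View pics/p12.png

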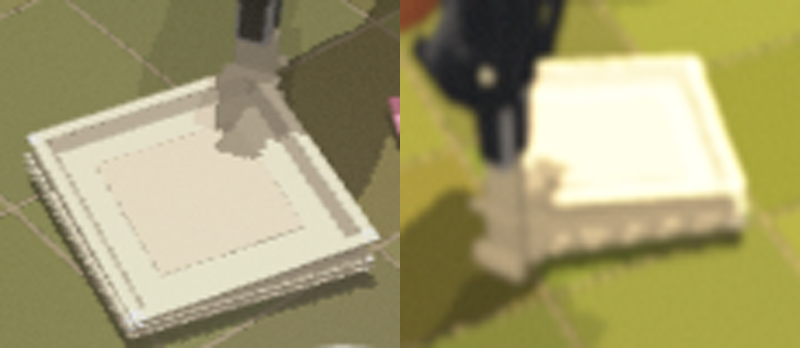

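Now it works: the far corner (front, at (137,325) in the left crop) sits on its seat while the lug corner stays up. Checking the tilt numerically.

```bash
cat > tilt.py <<'E'
from h import *
np.set_printoptions(precision=4,suppress=True)
ci={n:camera_info(n) for n in('scene','side')}
k=np.array([[-1,-1,0],[1,-1,0],[1,1,0],[-1,1,0]])*.075 # far,B,lug,D
def M(p): return R.from_euler('z',p[3])*R.from_rotvec(np.array([1,-1,0])/2**.5*p[4])  # tilt>0: lug up?
def fit(sc,sd,tag):
    A=lambda p,x:M(p).apply(x)+p[:3]
    def f(p):
        X=A(p,k);r=[]
        a=proj('scene',X,ci['scene']);b=proj('side',X,ci['side'])
        for i,o in sc.items(): r+=list(a[i]-o)
        for i,o in sd.items(): r+=list(b[i]-o)
        return np.array(r)
    s=least_squares(f,[.577,.226,.035,np.radians(165),0],loss='soft_l1')
    p=s.x;lug=A(p,np.array([[.0742,.0742,.015]]))[0];far=A(p,np.array([[-.05,-.05,-.015]]))[0]
    print(tag,p,'lug',lug,'far',far,np.abs(f(p)).max().round(2))
S=lambda x,y:(330+x*115/400,250+y*100/348)
D=lambda x,y:(245+(x-400)*90/400,185+y*65/348)
fit({0:S(135,322),1:S(378,243),3:S(28,147)},{0:D(697,45-3),3:D(745,197)},'seated p3')
fit({0:S(135,300),1:S(380,230),3:S(28,127)},{0:D(697,22),3:D(748,172)},'p11')
fit({0:S(137,325),1:S(378,238),3:S(31,138)},{0:D(697,57),3:D(746,193)},'p12')
E
python3 tilt.py
```

```text
seated p3 [0.5759 0.2265 0.0287 2.8897 0.0081] lug [0.4856 0.1732 0.0446] far [0.6366 0.2624 0.0132] 0.99
p11 [ 0.5765  0.2268  0.043   2.8789 -0.0047] lug [0.4856 0.1743 0.0575] far [0.6379 0.2621 0.0283] 0.46
p12 [0.5738 0.2247 0.0322 2.8862 0.1018] lug [0.485  0.1727 0.0578] far [0.6331 0.2595 0.0101] 1.29
```

step_arm([
  [0,0,-0.0005],
  [0,0,-0.0005],
  [0,0,-0.0005],
  [0,0,-0.0005],
  [0,0,-0.0005],
  [0,0,0],
  [0,0,0],
  [0,0,0],
], roll=[0,0,0,0,0,0,0,0])

```text
clock: 37.75
ee_pos: [0.4878, 0.1761, 0.09]
orientation: [-3.142, 0.0, 0.523]
contact_force: [-0.1, 0.5, -0.7]
gripper_width: 0.0098
```

```bash
python3 pk.py p13;python3 -c "
from look import *
look('w13',[('cover_lug',.06),('cover_far',.014)])"
```

```text
[-0.01484118  0.01231137 -0.0289639 ] [-0.08095755  0.45160572 -0.65503335] 0.009759269519463406 [0.48776114 0.17611501 0.08995296]
37.85 [0.4878 0.1761 0.09  ] [-3.1415  0.0001  0.5229] 0.009561436024521816
cover_lug [294.5 326.4] 0.92 [0.4879 0.1739]
cover_lug [ 87.2 259.5] 0.85 [0.4162 0.2417]
cover_far [255.1 570.5] 0.62 [0.6313 0.2589]
```

View pics/p13.png

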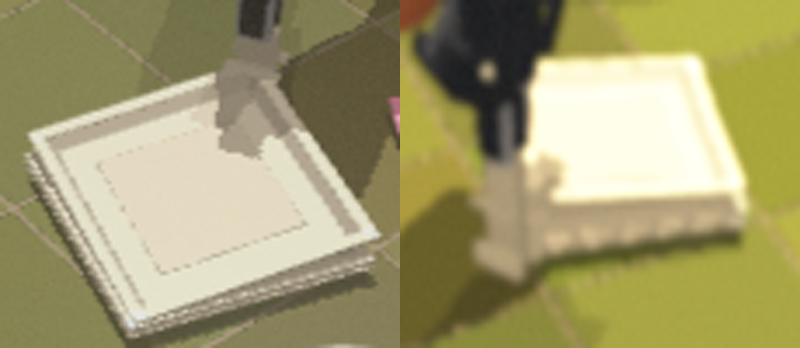

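View pics/w13.png

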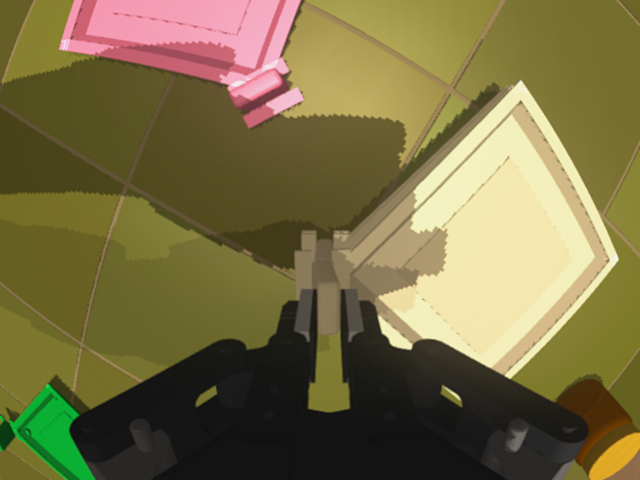

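The far corner is still seated at (137,325), and the lug sits at the same spot in the pads, so it was carried up to about 19 mm without slipping. The tilt step was held for over half a second. I'll set the corner down and take a deep, firm grip for carrying.

step_arm([
  [-0.0003,0,0.003],
  [-0.0003,0,0.003],
  [-0.0003,0,0.003],
  [-0.0003,0,0.003],
  [-0.0003,0,0.003],
  [-0.0002,0,0.003],
  [0,0,0.0015],
  [0,0,0],
], roll=[0,0,0,0,0,0,0,0])

```text
clock: 38.8
ee_pos: [0.4854, 0.1746, 0.0704]
orientation: [3.142, 0.002, 0.523]
contact_force: [-1.8, -2.0, 3.8]
gripper_width: 0.0099
```

step_arm([
  [0,0,0],
  [0,0,0],
  [0,0,0],
  [0,0,0.004],
  [0,0,0.005],
  [0,0,0.005],
  [0,0,0.003],
  [0,0,0],
], roll=[0,0,0,0,0,0,0,0], fingers=0.03)

```text
clock: 39.6
ee_pos: [0.486, 0.1752, 0.0528]
orientation: [-3.141, 0.001, 0.523]
contact_force: [0.3, 0.4, 0.7]
gripper_width: 0.0301
```

step_arm([
  [0,0,0],
  [0,0,0],
  [0,0,0],
  [0,0,0],
  [0,0,0],
  [0,0,0],
  [0,0,0],
  [0,0,0],
], roll=[0,0,0,0,0,0,0,0], fingers=0, force=60)

```text
clock: 40.4
ee_pos: [0.4864, 0.1753, 0.0536]
orientation: [-3.142, -0.0, 0.523]
contact_force: [-0.0, -0.3, 2.1]
gripper_width: 0.0088
```

step_arm([
  [0,0,-0.003],
  [0,0,-0.004],
  [0,0,-0.005],
  [0,0,-0.01],
  [0,0,-0.02],
  [0,0,-0.03],
  [0,0,-0.03],
  [0,0,-0.03],
], roll=[0,0,0,0,0,0,0,0])

```text
clock: 41.2
ee_pos: [0.4861, 0.1751, 0.1874]
orientation: [3.142, -0.0, 0.523]
contact_force: [0.5, 0.8, -0.4]
gripper_width: 0.0085
```

```bash
python3 pk.py p14; python3 -c "
from look import *
look('w14',[('cover_mid',.16),('cover_lug',.18)])"
```

```text
[-0.05355032 -0.03815211 -0.01265935] [ 0.48864111  0.77617981 -0.41632313] 0.008470302523809654 [0.48611758 0.17509546 0.18737591]
41.3 [0.4886 0.1762 0.1897] [ 3.1407 -0.0083  0.5226] 0.008747003601246658
cover_mid [292.6 532.7] 0.93 [0.5849 0.2265]
cover_lug [313.6 326.7] 0.64 [0.4887 0.1747]
cover_lug [101.2 281. ] 0.63 [0.4314 0.2408]
```

View pics/p14_side.png

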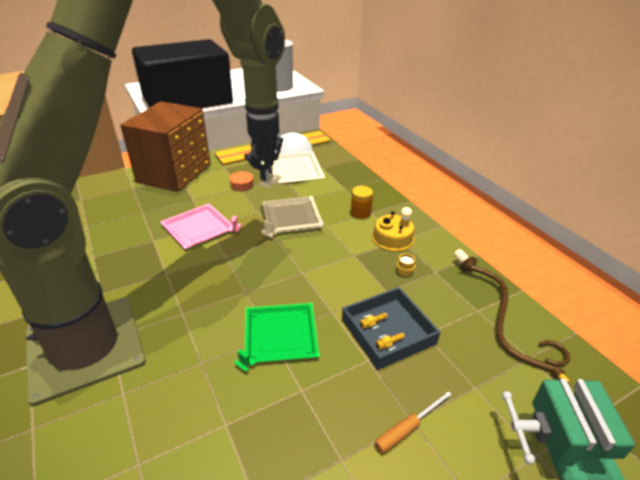

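View pics/w14.png

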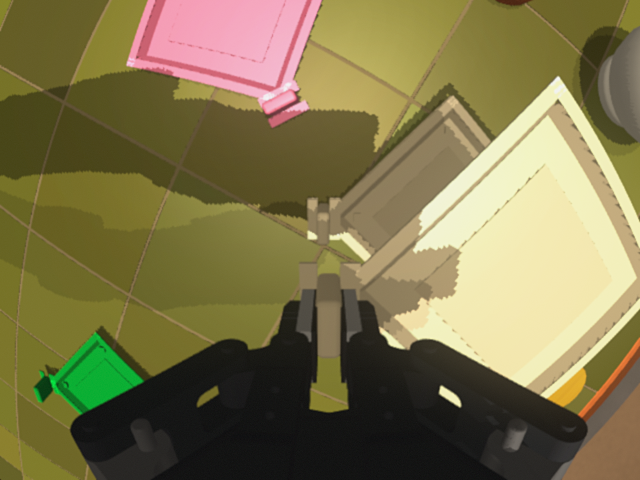

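The cover is lifted level, with the rest of the stack still in place at (290,215) in the side view. Carrying it to the tray: TCP target (0.505,-0.328), yaw 43.6°.

step_arm([
  [-0.01,0.019,0],
  [-0.0168,0.0318,0],
  [-0.0168,0.0318,0],
  [-0.0168,0.0318,0],
  [-0.0168,0.0318,0],
  [-0.0168,0.0318,0],
  [-0.0168,0.0318,0],
  [-0.0168,0.0318,0],
], roll=[0,0,0,0,0,0,0,0], force=80)

```text
clock: 42.25
ee_pos: [0.4953, -0.0991, 0.1841]
orientation: [-3.14, 0.002, 0.523]
contact_force: [-0.1, -0.1, -0.8]
gripper_width: 0.0082
```

step_arm([
  [-0.0168,0.0318,0],
  [-0.0168,0.0318,0],
  [-0.0168,0.0318,0],
  [-0.0168,0.0318,0],
  [-0.0168,0.0318,0],
  [-0.0168,0.0318,0],
  [-0.0068,0.0126,0],
  [0,0,0],
], roll=[0,0,0,0,0,0,0,0])

```text
clock: 43.05
ee_pos: [0.5033, -0.3301, 0.184]
orientation: [-3.141, 0.002, 0.519]
contact_force: [-1.0, 0.1, -0.1]
gripper_width: 0.0086
```

step_arm([
  [0,0,0.003],
  [0,0,0.004],
  [0,0,0.004],
  [0,0,0.004],
  [0,0,0],
  [0,0,0],
  [0,0,0],
  [0,0,0],
], roll=[-3.4,-3.4,-3.4,-3.4,0,0,0,0])

```text
clock: 43.85
ee_pos: [0.5051, -0.3272, 0.1706]
orientation: [3.142, -0.0, 0.76]
contact_force: [-1.0, -0.9, -1.0]
gripper_width: 0.008
```

```bash
python3 -c "
from look import *
look('w15',[('cover_mid',.145)])
for n in('scene','side'):
    im=capture(n);cv2.imwrite('pics/f_%s.png'%n,im[:,:,::-1])
r=[ray(n,pinpoint(n,'cover_mid')[0]['at']) for n in('scene','side')];print(tri(r))
for n in('scene','side'): print([ (x['at'],x['p']) for x in pinpoint(n,'cover_mid')])
"
```

```text
43.85 [ 0.5051 -0.3272  0.1706] [ 3.1415 -0.0002  0.7604] 0.008031169246523326
cover_mid [293.3 536. ] 0.75 [ 0.5842 -0.2553]
(array([0.5316, 0.1109, 0.0031]), [np.float64(0.2821043779435702), np.float64(0.28210437794357)])
[([281.1, 500.9], 0.93), ([160.3, 252.7], 0.86), ([207.4, 274.1], 0.19)]
[([283.7, 393.5], 0.91), ([226.0, 192.7], 0.67)]
```

View pics/f_scene.png

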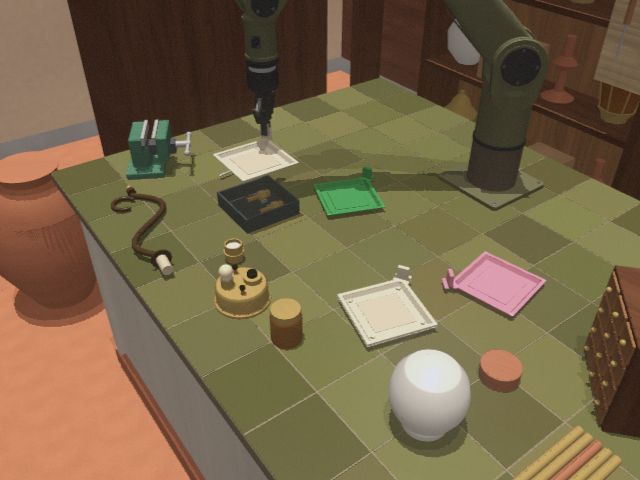

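View pics/f_side.png

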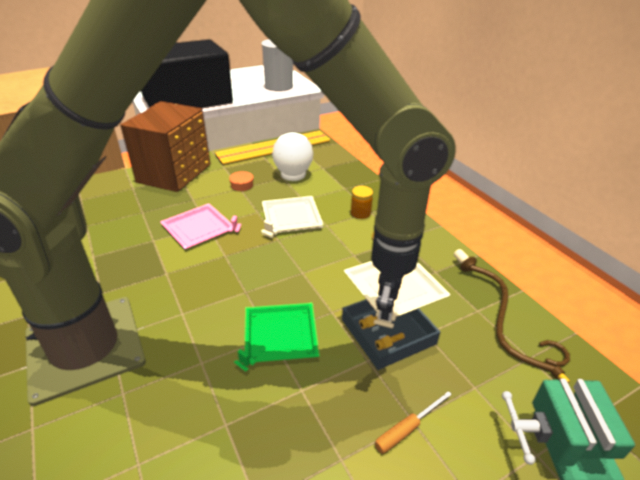

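View pics/w15.png

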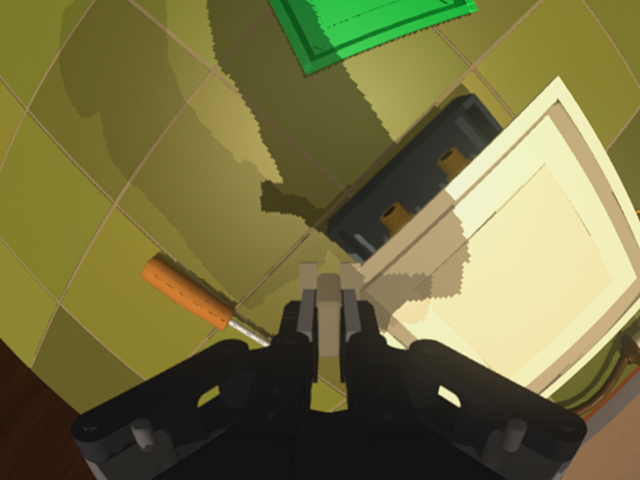

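Run:
```python
from h import *
np.set_printoptions(precision=4,suppress=True)
print(tri([ray('scene',(160.3,252.7)),ray('side',(283.7,393.5))]))
a=cv2.imread('pics/f_scene.png');b=cv2.imread('pics/f_side.png')
k=np.array([[-1,-1,0],[1,-1,0],[1,1,0],[-1,1,0]])*.075
X=R.from_euler('z',178.7,degrees=True).apply(k)+[.5812,-.2547,.144]
for im,n in((a,'scene'),(b,'side')):
    cv2.polylines(im,[np.round(proj(n,X)*16).astype(int)],True,(0,0,255),1,cv2.LINE_AA,4)
c=cv2.resize(a[125:225,205:305],(400,400),interpolation=2);d=cv2.resize(b[240:370,335:465],(400,400),interpolation=2)
cv2.imwrite('pics/f_over.png',np.hstack([c,d]))
print(observe()['clock'],observe()['qd'])
```

```text
(array([ 0.5819, -0.2563,  0.1412]), [np.float64(0.00539970393376809), np.float64(0.0053997039337682065)])
44.25 [ 0.0003 -0.0008 -0.0019  0.0002  0.0022 -0.0009 -0.0006]
```

View pics/f_over.png

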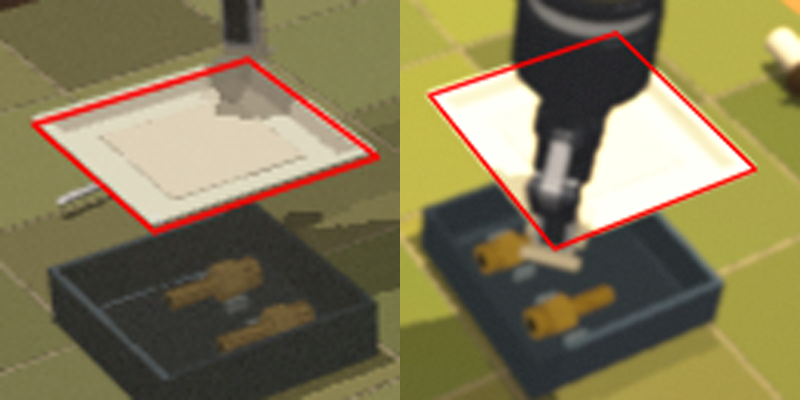

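The predicted level, square, centred outline matches the cover in both views. Its measured centre is (0.582,-0.256,0.141) and the tray's is (0.581,-0.256). Both nipples are in place and the arm is at rest, so I'm handing in.

```bash
python3 -c "
from rig import *
print(job_done());print(observe()['clock'])"
```

```text
the job is handed in; nothing more can be done
None
the job is handed in; nothing more can be done
```

The nipple is in its place and the cover is held level over the tray, but the first peel did not go as you asked. I handed the job in at about 44 s and got no verdict.

**Nipple:** It lies between the ribs of the empty place and is let go. The last wrist picture after release put its hex within about 4 mm of the place, pointing the same way as the nipple already there.

**Cover peel:**
- **First pull:** The stiff grip tilted the cover only about 0.06 rad before it came off and squared itself level, so the lug corner was probably not lifted far enough before the far corner came away.
- **Retries:** I set the cover back in its seat and tried several more grips. Three more lifts came up level, and once the cover slipped out of the pads and dropped about 18 mm back into its seat.
- **What worked:** Loosening the fingers slightly let the lug pivot in the pads, so the far corner sat on its seat with the lug up. I held that for more than half a second.
- **How sure I am:** The picture fit put the lug at 0.058 m, only just over the 0.057 m needed. I then raised it another 2.5 mm with no visible slip, so I believe the step was met, but the margin is small. The cling seemed to be gone after the first pull, so this was a lift of a cover that was already loose.

**Final hold:** I then gripped the lug deeply, at 60 N and then 80 N, and carried the cover to the tray. A level, square outline drawn over both camera views matched it. The cover's centre is within about 2 mm of the tray's, with its rim about 10 cm above the tray rim. The second cover and everything else on the counter look unmoved.

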